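Clear the engraver's bench: file the stamps, sort the animals and tools

ROBOT

A 6-joint arm with a two-finger parallel gripper is mounted at the origin on the work surface. World frame = base frame: x ahead of the robot, y to its left, z up, the work surface at z = 0. Lengths are in m, angles in rad, forces in N, time in s.
With the tool pointing down it reaches from about 0.3 to 0.775 m from the base axis. Payload 14.6 kg.
Tool frame: the origin (TCP) lies on the front face of the gripper's body, between the roots of the fingers; the fingertips stand 73 mm ahead of it and the grasp point (between the pads) lies 54 mm ahead of it; z points along the fingers, y is the direction in which the jaws open and shut (so a half turn about z gives the same grasp; the last joint's range is limited). The gripper opens to 85 mm and grips with 20 to 120 N. Pads are 22 mm wide; open, the fingers measure 114 mm over their backs; the gripper's body (76 mm by 85 mm) begins 54 mm behind the grasp point. The pads swing forward as they close: fully open they stand 13 mm farther back than shut.
Start: joints at [1.206, 0.3, 1.521, -0, 1.321, -0.067], TCP at [0.161, 0.526, 0.304] pointing down, gripper open.
Joint ranges: [-3.03, 3.03], [-0.79, 2.21], [0.23, 2.52], [-1.04, 4.18], [0, 3.07], [-2.55, 2.55]. Speed limits (rad/s): [2.22, 2.22, 2.57, 3.14, 3.14, 3.14].

INTERFACE

Orientations are given as a unit quaternion [x, y, z, w].
In Python, from cell import status, imaging, workorder gives the robot as it stands.
- The arm moves only by the tool send_rows, never from a script. Its argument "steps" is a list of rows, each a list of 7 numbers: the turn, a rotation vector about the tool's x, y, z in units of 8 degrees (1.0 is 8 degrees), then the shift along the tool's x, y, z in units of 25 mm (1.0 is 25 mm), then the closure, from 0 (fully open) to 1 (shut). A call has 1 to 20 rows; each row shifts and turns the pose as measured when the row begins, along the tool's axes as they then stand; what a row does not reach is not made up. A row lasts 1/10 s, in which the tool goes at most 50 mm and 8.59 degrees, less where a joint would pass 70% of its speed; a pose out of reach is approached as far as the arm can. A call is refused whole if a number of a shift passes 1 or a number of a turn 1, either way. A call with a gripper value outside its range is refused whole. The fingers move at their own pace and stop on an object; the grip force is fixed at half the most. Time passes only in rows, so rows that do not move let the fingers close. It gives the time, the measured TCP pose, the force and the opening at its end, in the units of the state.
- status.observe(): the state, without advancing time (a new reading comes with each control period).
- imaging.read_camera(name): name is "scene" or "side" or "wrist"; returns a dict with "img" (480x640x3 uint8, red, green, blue), "K" (3x3 intrinsics, pixels), "extrinsics" (4x4, takes a point from camera to world coordinates). Camera axes: x right, y down, z forward; pixel columns grow to the right and rows downward; lengths in m; the calibration is good to about 2 mm. A picture is of the moment at which its call begins. There is no depth.
- workorder.sign_off(): hands the job in, once; it reports no verdict.
The state is a dict: "time": time; "joints": joint angles; "joint_velocities": joint speeds; "joint_torque": joint torques, N m; "ee_pos": TCP position; "eef_rot": TCP orientation; "wrist_force": force on the tool from outside, world axes, zero at the start; "wrist_torque": the same for the moment, N m; "opening": finger opening in m.
Only numpy, scipy, OpenCV 4.12 (cv2) and the standard library are available. Lean on these libraries where they do the work, as an engineer would, in place of code of your own. Each camera call takes 0.05 s, during which the arm holds its last target. There are 200 camera calls.

TASK

Clear the work off the engraver's bench. Seat the numbered printing stamps flat in the rack pockets of the same number and colour, in rising order (red 1, then yellow 2, then blue 3, then green 4; pass over any that is missing), stand the carved animals upright in the wooden tray with the green liner, and lay the hand tools flat in the black tray, not hanging over its rim. Leave the ink jar and the steel paperweight standing where they are.

Things in the scene. Friction and masses are not known exactly. Their poses are not given: they have to be found in the camera images.
- tool_tray: Black open tray with a grey floor, 168 (x) x 165 (y) x 35 mm high outside, walls and floor 5 mm thick. Fixed. Origin: centre of its underside, z up. It and the wooden tray stand one to the left and one to the right of the work; which is which varies.
- figure_tray: Pale wooden open tray with a green floor, 168 (x) x 165 (y) x 35 mm high outside, walls and floor 5 mm thick. Fixed. Origin: centre of its underside, z up.
- pocket1 (a point): Floor centre of rack pocket 1, marked by a red tag with one white dot on the rack's near (-x) edge. Floor 6 mm above the table; opening 75 (x) x 56 mm (y); walls 12 mm above the floor, 6 mm thick. The fixed dark wooden rack, 111 (x) x 254 (y) x 18 mm, stands behind the work; its four pockets lie along y, 62 mm apart, number 1 at +y. Axes: the rack's, z up.
- pocket2 (a point): Floor centre of rack pocket 2, marked by a yellow tag with two white dots on the rack's near (-x) edge. Floor 6 mm above the table; opening 75 (x) x 56 mm (y); walls 12 mm above the floor, 6 mm thick. The fixed dark wooden rack, 111 (x) x 254 (y) x 18 mm, stands behind the work; its four pockets lie along y, 62 mm apart, number 1 at +y. Axes: the rack's, z up.
- pocket3 (a point): Floor centre of rack pocket 3, marked by a blue tag with three white dots on the rack's near (-x) edge. Floor 6 mm above the table; opening 75 (x) x 56 mm (y); walls 12 mm above the floor, 6 mm thick. The fixed dark wooden rack, 111 (x) x 254 (y) x 18 mm, stands behind the work; its four pockets lie along y, 62 mm apart, number 1 at +y. Axes: the rack's, z up.
- pocket4 (a point): Floor centre of rack pocket 4, marked by a green tag with four white dots on the rack's near (-x) edge. Floor 6 mm above the table; opening 75 (x) x 56 mm (y); walls 12 mm above the floor, 6 mm thick. The fixed dark wooden rack, 111 (x) x 254 (y) x 18 mm, stands behind the work; its four pockets lie along y, 62 mm apart, number 1 at +y. Axes: the rack's, z up.
- stamp1: Printing stamp number 1: a flat pale wooden base 66 x 46 x 14 mm (heavy) with a red upright rib on top to hold it by, 46 long (along x), 18 wide (across y), from z = 14 to 45 mm; one black dot at each end of the base. Origin: centre of the base's underside; x along the base, z up. About 0.13 kg. Either way round is the same. May be absent.
- stamp2: Printing stamp number 2: a flat pale wooden base 66 x 46 x 14 mm (heavy) with a yellow upright rib on top to hold it by, 46 long (along x), 18 wide (across y), from z = 14 to 45 mm; two black dots at each end of the base. Origin: centre of the base's underside; x along the base, z up. About 0.13 kg. Either way round is the same. May be absent.
- stamp3: Printing stamp number 3: a flat pale wooden base 66 x 46 x 14 mm (heavy) with a blue upright rib on top to hold it by, 46 long (along x), 18 wide (across y), from z = 14 to 45 mm; three black dots at each end of the base. Origin: centre of the base's underside; x along the base, z up. About 0.13 kg. Either way round is the same. May be absent.
- stamp4: Printing stamp number 4: a flat pale wooden base 66 x 46 x 14 mm (heavy) with a green upright rib on top to hold it by, 46 long (along x), 18 wide (across y), from z = 14 to 45 mm; four black dots at each end of the base. Origin: centre of the base's underside; x along the base, z up. About 0.13 kg. Either way round is the same. May be absent.
- elephant: Terracotta elephant, on a dark wooden plinth 66 x 46 x 12 mm; above the plinth its body is 44 long, 28 wide (across y) and reaches z = 42 mm (thin ears up to 57). Origin: centre of the plinth's underside; x along the animal to its head, z up. About 0.14 kg, most of it in the plinth. One of the carved animals. May be absent.
- cat: Dark iron cat, on a dark wooden plinth 66 x 46 x 12 mm; above the plinth its body is 44 long, 28 wide (across y) and reaches z = 42 mm (thin ears up to 57). Origin: centre of the plinth's underside; x along the animal to its head, z up. About 0.14 kg, most of it in the plinth. One of the carved animals. May be absent.
- rabbit: White ceramic rabbit, on a dark wooden plinth 66 x 46 x 12 mm; above the plinth its body is 44 long, 28 wide (across y) and reaches z = 42 mm (thin ears up to 57). Origin: centre of the plinth's underside; x along the animal to its head, z up. About 0.14 kg, most of it in the plinth. One of the carved animals. May be absent.
- graver: Graver 142 mm long: pale wooden handle, at the +x end a steel shank 7 mm square out to x = 83, at the other end a pommel to x = -59. Handle 70 long, 22 wide (across y), 20 mm high, centred on the origin; origin: middle of the handle's underside, near the centre of mass; x along the tool to its working end. About 0.07 kg. One of the hand tools. May be absent.
- brush: Flat brush 144 mm long: orange handle, at the +x end a steel ferrule 24 mm wide and dark bristles out to x = 77, tail to x = -67. Handle 70 long, 22 wide (across y), 20 mm high, centred on the origin; origin: middle of the handle's underside, near the centre of mass; x along the tool to its working end. About 0.07 kg. One of the hand tools. May be absent.
- scraper: Scraper 142 mm long: green handle, at the +x end a steel blade 16 mm wide out to x = 79, at the other end a black cap to x = -63. Handle 70 long, 22 wide (across y), 20 mm high, centred on the origin; origin: middle of the handle's underside, near the centre of mass; x along the tool to its working end. About 0.07 kg. One of the hand tools. May be absent.
- ink_jar: Amber glass ink jar with a black cap, 42 mm across, 50 mm high, 0.3 kg, loose; it stands among the work and stays where it is. Origin: centre of its underside.
- paperweight: Round steel paperweight, 44 mm across, 32 mm high, 0.4 kg, loose; it stands behind the rack and stays where it is. Origin: centre of its underside.
- graver_tip (a point): The graver's working end, at x = 83, z = 10 mm in the graver's frame.
- graver_tail (a point): The graver's other end, at x = -59, z = 10 mm in the graver's frame.
- brush_tip (a point): The brush's working end, at x = 77, z = 10 mm in the brush's frame.
- brush_tail (a point): The brush's other end, at x = -67, z = 10 mm in the brush's frame.
- scraper_tip (a point): The scraper's working end, at x = 79, z = 10 mm in the scraper's frame.
- scraper_tail (a point): The scraper's other end, at x = -63, z = 10 mm in the scraper's frame.

How it is judged:
By the outcome, as a careful person would: the job done as asked, in the order asked, and still so for the second after the job is handed in, with the robot touching nothing.
Of stamp1, stamp2, stamp3, stamp4 only 3 to 4 are there at a start; the rules pass over those that are not, and their reading is None.
Of elephant, cat, rabbit only 2 to 3 are there at a start; the rules pass over those that are not, and their reading is None.
Of graver, brush, scraper only 2 to 3 are there at a start; the rules pass over those that are not, and their reading is None.
At some moment in a run one of elephant, cat, rabbit, graver, brush, scraper may be knocked a few centimetres aside while the robot is not near it.
Once in a run the grip may slacken for a moment while it holds something.
It also fails if it takes over 210 s, if anything falls off the work surface, if the arm or the gripper's body presses on something with over 40 N, if the wrist force passes 120 N, or if a joint passes its speed limit or range.

## Working session

There is one attempt and no reset: what is moved stays moved. The work goes in short steps, Python scripts to look and compute and a tool call to move; the robot and the scene stay as the last step left them, time stands still between calls to the robot, and variables do not carry over. Pictures are saved under pics/ and viewed, about 12 in all and at most 16, crops included, and the job is handed in when it is done.

Besides the shell and the picture viewer there is one more tool, called after "Call:" as a command line: name --pt "numbers of a row" for each row, then --argument value for the rest. send_rows: Moves the arm, as the interface text tells. Its arguments: {"type":"object","properties":{"steps":{"type":"array"}},"required":["steps"]}

```bash
ls; mkdir -p pics; cat > h.py <<'E'
import cv2,numpy as np
from cell import status,imaging,workorder
from scipy.spatial.transform import Rotation as R
def shot(n,f=None):
    d=imaging.read_camera(n); im=np.ascontiguousarray(d['img'][:,:,::-1])
    if f: cv2.imwrite('pics/'+f,im)
    return im,np.array(d['K']),np.array(d['extrinsics'])
def ray(u,v,K,E,z):
    d=E[:3,:3]@np.linalg.solve(K,[u,v,1.]); o=E[:3,3]
    return o+d*(z-o[2])/d[2]
def proj(p,K,E):
    c=E[:3,:3].T@(np.array(p)-E[:3,3]); q=K@c; return q[:2]/q[2]
E
python3 - <<'E'
from h import *
s=status.observe();print(s)
for n in('scene','side','wrist'):
    im,K,E=shot(n,n+'0.png');print(n,K[0,0],E.round(3).tolist())
E
```

```text
pics
{'time': 0.0, 'joints': array([ 1.20640169e+00,  3.00479963e-01,  1.52160190e+00,  1.62418401e-05,
        1.32068141e+00, -6.66174482e-02]), 'joint_velocities': array([-0.00077508,  0.00162177,  0.00116729,  0.00148737,  0.0013893 ,
        0.00016644]), 'joint_torque': array([-2.96775645e-03, -5.43498194e+01, -3.61799920e+01, -2.24974415e-04,
        3.91910289e-03, -2.20058570e-05]), 'ee_pos': array([0.1613229 , 0.52564994, 0.30330759]), 'eef_rot': array([ 1.48341083e-01,  9.88936085e-01, -5.70089242e-04, -1.32848979e-04]), 'wrist_force': array([-1.05901926, -0.20047958, -0.59782449]), 'wrist_torque': array([-0.03022736, -0.01636974, -0.05420231]), 'opening': 0.08539048594761572}
scene 583.6785688772736 [[-0.764, 0.356, -0.538, 1.251], [0.645, 0.414, -0.642, 0.793], [-0.006, -0.838, -0.546, 0.693], [0.0, 0.0, 0.0, 1.0]]
side 482.50985698290737 [[0.973, -0.121, 0.196, 0.389], [-0.23, -0.553, 0.801, -0.929], [0.011, -0.824, -0.566, 0.699], [0.0, 0.0, 0.0, 1.0]]
wrist 369.95895205392463 [[0.293, 0.906, 0.307, 0.084], [0.956, -0.277, -0.095, 0.549], [-0.001, 0.321, -0.947, 0.373], [0.0, 0.0, 0.0, 1.0]]
```

View pics/scene0.png

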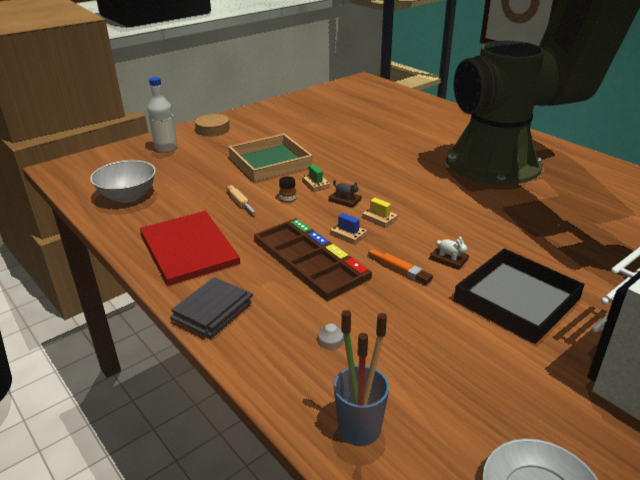

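View pics/side0.png

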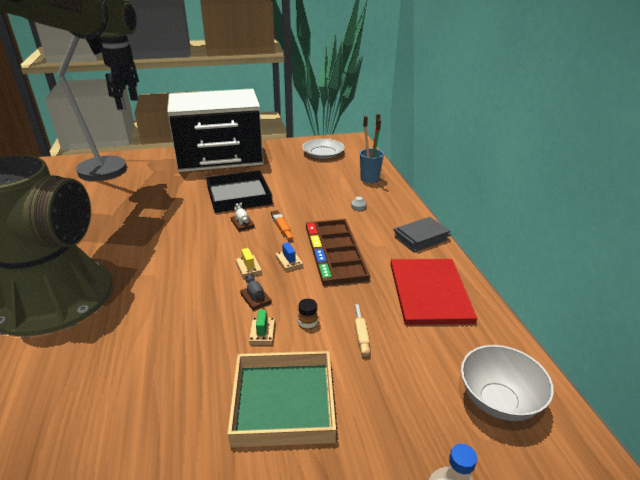

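The scene shows yellow stamp (380,212), blue stamp (348,228) and green stamp (316,178); cat (345,192) and rabbit (450,250); graver (241,200) and brush (400,265). The jar is at (287,188), the rack at about (312,255), and the paperweight at (331,336). The figure tray is at −y and the tool tray at +y. I see no red stamp, elephant or scraper in either view.

```bash
python3 - <<'E'
from h import *
P={'y':((380,215),(249,265),.02),'b':((348,231),(290,258),.02),'g':((316,181),(262,327),.02),'cat':((345,194),(256,293),.02),'rab':((450,252),(242,219),.02),
'graver':((239,198),(363,338),.012),'brush':((395,262),(284,227),.012),'jar':((287,182),(308,306),.048),'pw':((331,336),(359,204),.015),'ttray':((519,290),(239,190),.01),'ftray':((270,158),(285,395),.01),'tag1':((361,266),(312,229),.016),'tag4':((300,225),(325,270),.016)}
A={n:shot(n)[1:] for n in('scene','side')}
for k,(a,b,z) in P.items(): print(k,ray(*a,*A['scene'],z)[:2].round(3),ray(*b,*A['side'],z)[:2].round(3))
E
```

```text
y [0.447 0.021] [ 0.434 -0.01 ]
b [0.545 0.023] [ 0.532 -0.003]
g [ 0.452 -0.196] [ 0.437 -0.221]
cat [ 0.442 -0.101] [ 0.438 -0.114]
rab [0.441 0.215] [0.437 0.201]
graver [ 0.635 -0.261] [ 0.628 -0.287]
brush [0.541 0.16 ] [0.543 0.15 ]
jar [ 0.54  -0.196] [ 0.533 -0.211]
pw [0.778 0.241] [0.772 0.221]
ttray [0.428 0.37 ] [0.445 0.388]
ftray [ 0.451 -0.393] [ 0.456 -0.386]
tag1 [0.606 0.13 ] [0.612 0.118]
tag4 [ 0.603 -0.067] [ 0.604 -0.062]
```

Call:
send_rows --pt "0 0 0 0 0 -1 0" --pt "0 0 0 0 0 -1 0" --pt "0 0 0 0 0 -1 0"

```text
time: 0.55
ee_pos: [0.1612, 0.5252, 0.3768]
eef_rot: [0.148, 0.989, -0.004, -0.001]
wrist_force: [0.2, 0.5, -0.3]
opening: 0.0853
```

Call:
send_rows --pt "0 0 -0.72 0 0 -0.3 0" --pt "0 0 -0.72 0 0 -0.3 0" --pt "0 0 -0.72 0 0 -0.3 0" --pt "0 0 0 -0.6 -1 0 0" --pt "0 0 0 -0.6 -1 0 0" --pt "0 0 0 -0.6 -1 0 0" --pt "0 0 0 -0.6 -1 0 0" --pt "0 0 0 -0.6 -1 0 0" --pt "0 0 0 -0.6 -1 0 0" --pt "0 0 0 -0.6 -1 0 0" --pt "0 0 0 -0.6 -1 0 0" --pt "0 0 0 -0.6 -1 0 0" --pt "0 0 0 -0.6 -1 0 0" --pt "0 0 0 -0.6 -1 0 0" --pt "0 0 0 -0.6 -1 0 0" --pt "0 0 0 -0.6 -1 0 0" --pt "0 0 0 -0.6 -1 0 0" --pt "0 0 0 -0.6 -1 0 0" --pt "0 0 0 -0.6 -1 0 0" --pt "0 0 0 -0.6 -1 0 0"

```text
time: 2.55
ee_pos: [0.4303, 0.0895, 0.4046]
eef_rot: [-0.011, 1.0, -0.002, -0.0]
wrist_force: [0.1, 0.1, -0.2]
opening: 0.0854
```

Call:
send_rows --pt "0 0 0.16 0.2 -1 0 0" --pt "0 0 0 0.2 -1 0 0" --pt "0 0 0 0.2 -1 0 0" --pt "0 0 0 0.2 -1 0 0" --pt "0 0 0 0 0 0 0" --pt "0 0 0 0 0 0 0"

```text
time: 3.15
ee_pos: [0.4108, -0.0171, 0.4041]
eef_rot: [0.003, 1.0, -0.002, -0.001]
wrist_force: [-0.1, -0.6, 0.2]
opening: 0.0852
```

```bash
python3 - <<'E'
from h import *
s=status.observe();print(s['ee_pos'].round(4),s['eef_rot'].round(4),s['time'])
im,K,E=shot('wrist','w1.png');np.savez('w1.npz',K=K,E=E);print(E.round(3).tolist())
E
```

```text
[ 0.4108 -0.0171  0.4041] [ 2.8e-03  1.0e+00 -1.8e-03 -9.0e-04] 3.15
[[0.005, 0.948, 0.319, 0.33], [1.0, -0.003, -0.005, -0.017], [-0.004, 0.319, -0.948, 0.474], [0.0, 0.0, 0.0, 1.0]]
```

View pics/w1.png

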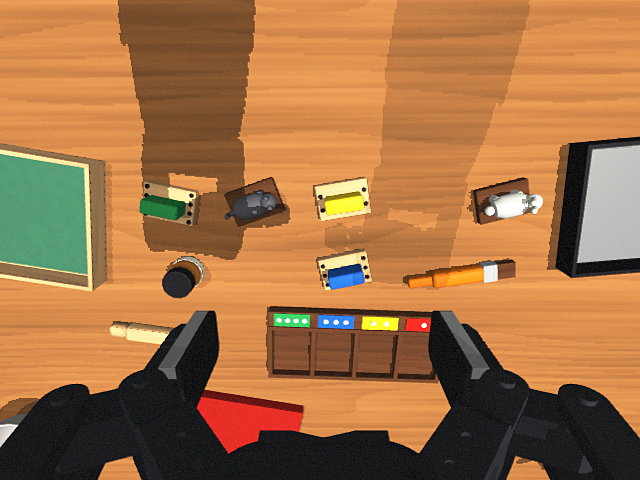

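The wrist overview shows green stamp (168,203), yellow stamp (342,199), blue stamp (344,269), cat (256,203) and rabbit (505,203). The brush runs (405,281)→(515,270) and the graver runs right from (112,329). The rack spans (268,308)–(440,380), tags 4 to 1 run left to right, and the jar is at (185,275).

```bash
cat >> h.py <<'E'
def blob(m,K,E,z,roi=None,name=''):
    q=np.zeros_like(m)
    if roi is not None:
        a,b,c,d=roi; q[b:d,a:c]=m[b:d,a:c]
    else: q=m
    q=cv2.morphologyEx(q.astype(np.uint8),cv2.MORPH_CLOSE,np.ones((5,5)))
    cs,_=cv2.findContours(q,cv2.RETR_EXTERNAL,cv2.CHAIN_APPROX_NONE)
    if not cs: print(name,'none');return
    c=max(cs,key=cv2.contourArea)[:,0]
    w=np.array([ray(u,v,K,E,z)[:2] for u,v in c])
    (cx,cy),(w_,h_),_a=cv2.minAreaRect((w*1000).astype(np.float32))
    bx=cv2.boxPoints(((cx,cy),(w_,h_),_a)); e=[bx[1]-bx[0],bx[2]-bx[1]]
    l=max(e,key=np.linalg.norm); ang=np.degrees(np.arctan2(l[1],l[0]))%180
    print(name,'c',round(cx,1),round(cy,1),'LxW',round(max(w_,h_),1),round(min(w_,h_),1),'ang',round(ang,1),'px',c.min(0),c.max(0))
    return cx,cy,ang
E
cat > m1.py <<'E'
from h import *
im=cv2.imread('pics/w1.png');d=np.load('w1.npz');K,E=d['K'],d['E']
H,S,V=cv2.split(cv2.cvtColor(im,cv2.COLOR_BGR2HSV))
for p in [(352,184),(320,205),(270,185),(240,215),(480,200),(300,150),(300,345),(275,365),(180,190),(160,185),(140,331),(430,278),(165,333)]: print(p,H[p[1],p[0]],S[p[1],p[0]],V[p[1],p[0]])
pale=(S<125)&(V>95)
col=lambda a,b:(H>=a)&(H<=b)&(S>150)&(V>70)
G,Y,B,Rd=col(45,80),col(25,34),col(100,125),col(0,4)&(S>200)
rois={'g':(130,170,205,230,G),'y':(305,170,378,226,Y),'b':(308,242,378,296,B)}
for k,(a,b,c,e,cm) in rois.items():
    blob(pale|cm,K,E,.014,(a,b,c,e),k); blob(cm,K,E,.045,(a,b,c,e),k+' rib')
for k,m in (('t4',G),('t3',B),('t2',Y),('t1',Rd)): blob(m,K,E,.018,(268,308,440,332),k)
E
python3 m1.py
```

```text
(352, 184) 26 73 254
(320, 205) 16 125 176
(270, 185) 11 159 130
(240, 215) 100 12 65
(480, 200) 10 158 137
(300, 150) 13 163 220
(300, 345) 12 168 132
(275, 365) 10 165 133
(180, 190) 24 92 255
(160, 185) 15 120 166
(140, 331) 23 97 254
(430, 278) 15 215 255
(165, 333) 16 124 237
g c 436.4 -216.6 LxW 71.7 48.2 ang 76.6 px [139 181] [197 225]
g rib c 433.9 -212.9 LxW 49.2 24.2 ang 78.5 px [140 195] [182 219]
y c 431.8 5.2 LxW 64.9 47.1 ang 99.6 px [315 177] [370 220]
y rib c 430.2 4.9 LxW 44.7 22.2 ang 99.4 px [325 192] [363 214]
b c 529.7 9.0 LxW 64.6 51.0 ang 102.3 px [319 249] [371 289]
b rib c 525.5 7.2 LxW 45.5 27.4 ang 102.7 px [328 264] [363 288]
t4 c 604.5 -64.9 LxW 49.5 20.5 ang 86.6 px [274 313] [309 326]
t3 c 607.1 -2.7 LxW 50.2 20.5 ang 86.7 px [318 315] [353 328]
t2 c 609.9 59.0 LxW 50.7 21.2 ang 87.7 px [362 316] [398 330]
t1 c 612.4 112.9 LxW 34.6 20.9 ang 88.2 px [405 318] [430 331]
```

```bash
cat >> h.py <<'E'
def go(x,y,z,yang):
    "units to reach TCP x,y,z (m), tool z down, tool y at world angle yang deg; shifts given in tool axes now, and in final axes"
    s=status.observe(); Rc=R.from_quat(s['eef_rot']); t=np.radians(yang)
    yv=np.array([np.cos(t),np.sin(t),0]); zv=np.array([0,0,-1.]); Rt=R.from_matrix(np.c_[np.cross(yv,zv),yv,zv])
    d=np.array([x,y,z])-s['ee_pos']
    print('t',s['time'].__round__(2),'pos',s['ee_pos'].round(4),'open',round(s['opening'],4),'rot',(np.degrees((Rc.inv()*Rt).as_rotvec())/8).round(2),'shift now',(Rc.inv().apply(d)/.025).round(2),'final-axes',(Rt.inv().apply(d)/.025).round(2))
E
python3 - <<'E'
from h import *
go(.431,.005,.16,9.5)
d=np.load('w1.npz');K,E=d['K'],d['E']
for p in [(268,309),(438,313),(270,377),(434,381),(274,332),(311,332),(273,373)]: print(p,(1e3*ray(*p,K,E,.018)[:2]).round())
E
```

```text
t 3.2 pos [ 0.4109 -0.0169  0.404 ] open 0.0855 rot [-3.000e-02  1.000e-02  1.003e+01] shift now [-0.82  0.92  9.76] final-axes [0.73 0.94 9.76]
(268, 309) [587. -97.]
(438, 313) [594. 140.]
(270, 377) [ 701. -100.]
(434, 381) [709. 145.]
(274, 332) [624. -90.]
(311, 332) [624. -38.]
(273, 373) [694. -95.]
```

Call:
send_rows --pt "0 0 0 -0.4 0.44 0.5 0" --pt "0 0 0 -0.4 0.44 1 0" --pt "0 0 1 0 0 1 0" --pt "0 0 1 0 0 1 0" --pt "0 0 1 0 0 1 0" --pt "0 0 1 0 0 1 0" --pt "0 0 1 0 0 1 0" --pt "0 0 1 0 0 1 0" --pt "0 0 1 0 0 1 0" --pt "0 0 1 0 0 1 0" --pt "0 0 1 0 0 0.3 0" --pt "0 0 0.7 0 0 0 0" --pt "0 0 0 0 0 0 0"

```text
time: 4.5
ee_pos: [0.4327, 0.0168, 0.1489]
eef_rot: [0.644, 0.765, -0.001, 0.001]
wrist_force: [0.3, -0.5, 0.5]
opening: 0.0854
```

```bash
python3 - <<'E'
from h import *
go(.431,.005,.091,9.5);print(status.observe()['joints'].round(2))
im,K,E=shot('wrist','w2.png')
E
```

```text
t 4.5 pos [0.4327 0.0168 0.1489] open 0.0854 rot [-0.01  0.02  0.04] shift now [-0.45 -0.14  2.32] final-axes [-0.46 -0.14  2.32]
[-0.04  0.25  1.99 -0.    0.9  -0.21]
```

View pics/w2.png

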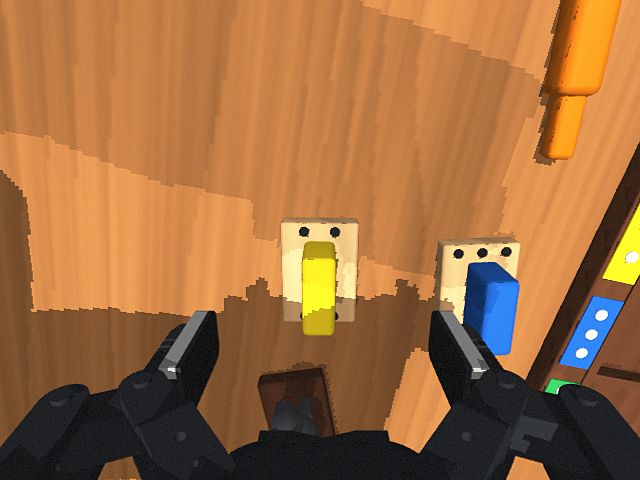

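The view shows the yellow stamp centred between the jaws at (319,270), with blue at (478,290) clear of the right finger. I'll descend with the jaws part closed.

Call:
send_rows --pt "0 0 0 -0.44 -0.14 0 0.35" --pt "0 0 0 0 0 0 0.35" --pt "0 0 0 0 0 0.8 0.35" --pt "0 0 0 0 0 0.8 0.35" --pt "0 0 0 0 0 0.6 0.35" --pt "0 0 0 0 0 0 1" --pt "0 0 0 0 0 0 1" --pt "0 0 0 0 0 0 1" --pt "0 0 0 0 0 0 1" --pt "0 0 0 0 0 0 1" --pt "0 0 0 0 0 0 1"

```text
time: 5.65
ee_pos: [0.4335, 0.0038, 0.0973]
eef_rot: [0.638, 0.77, 0.002, 0.004]
wrist_force: [-0.2, -0.1, -0.8]
opening: 0.0167
```

```bash
python3 - <<'E'
from h import *
go(.662,.057,.16,87.5);print(status.observe()['wrist_force'].round(1))
E
```

```text
t 5.65 pos [0.4335 0.0038 0.0973] open 0.0167 rot [ 0.03  0.07 -9.6 ] shift now [ 0.38  9.4  -2.43] final-axes [-9.04  2.53 -2.51]
[-0.2 -0.1 -0.8]
```

Call:
send_rows --pt "0 0 0 0 0 0 0.6" --pt "0 0 0 0 0 0 0.6" --pt "0.03 0.07 0 0 0 0.25 0.6" --pt "0 0 0 0 0 0.1 0.6" --pt "0 0 0 0 0 0 1" --pt "0 0 0 0 0 0 1" --pt "0 0 0 0 0 0 1" --pt "0 0 0 0 0 0 1" --pt "0 0 0 0 0 0 1"

```text
time: 6.55
ee_pos: [0.4338, 0.0038, 0.0882]
eef_rot: [0.638, 0.77, 0.003, -0.001]
wrist_force: [-0.1, -0.1, 0.3]
opening: 0.0172
```

Call:
send_rows --pt "0 0 0 0 0 -0.7 1" --pt "0 0 0 0 0 -0.9 1" --pt "0 0 0 0 0 -0.9 1" --pt "0 0 0 0 0 -0.3 1" --pt "0 0 -1 0 0 0 1" --pt "0 0 -1 0 0 0 1" --pt "0 0 -1 0 0 0 1" --pt "0 0 -1 0 0 0 1" --pt "0 0 -1 0 0 0 1" --pt "0 0 -1 0 0 0 1" --pt "0 0 -1 0 0 0 1" --pt "0 0 -1 0 0 0 1" --pt "0 0 -1 0 0 0 1" --pt "0 0 -0.6 0 0 0 1"

```text
time: 7.95
ee_pos: [0.431, 0.0035, 0.1536]
eef_rot: [-0.005, 1.0, 0.003, -0.003]
wrist_force: [-0.2, -0.4, -1.0]
opening: 0.0168
```

```bash
python3 - <<'E'
from h import *
go(.662,.057,.16,87.5)
E
```

```text
t 7.95 pos [0.431  0.0035 0.1536] open 0.0168 rot [ 0.05 -0.04  0.39] shift now [-9.26  2.05 -0.29] final-axes [-9.14  2.54 -0.26]
```

Call:
send_rows --pt "0.05 -0.04 0.4 -0.5 0.2 -0.2 1" --pt "0 0 0 -0.92 0.25 0 1" --pt "0 0 0 -0.92 0.25 0 1" --pt "0 0 0 -0.92 0.25 0 1" --pt "0 0 0 -0.92 0.25 0 1" --pt "0 0 0 -0.92 0.25 0 1" --pt "0 0 0 -0.92 0.25 0 1" --pt "0 0 0 -0.92 0.25 0 1" --pt "0 0 0 -0.92 0.25 0 1" --pt "0 0 0 -0.7 0.2 0 1" --pt "0 0 0 0 0 0 1" --pt "0 0 0 0 0 0 1"

```text
time: 9.15
ee_pos: [0.6521, 0.057, 0.1444]
eef_rot: [0.022, 1.0, -0.0, -0.007]
wrist_force: [-0.6, 0.1, -1.1]
opening: 0.0175
```

```bash
python3 - <<'E'
from h import *
go(.662,.057,.11,87.5)
im,K,E=shot('wrist','w3.png')
np.savez('w3.npz',K=K,E=E)
for n in range(2,5):
    p=np.array([.662-.0027*(n-2),.057-.062*(n-2)]); c,s=np.cos(np.radians(-2.5)),np.sin(np.radians(-2.5))
    q=[(p[0]+c*a-s*b,p[1]+s*a+c*b,.018) for a,b in((-.0375,-.028),(-.0375,.028),(.0375,.028),(.0375,-.028))]
    cv2.polylines(im,[np.array([proj(v,K,E) for v in q]).astype(int)],True,(255,0,255),1)
cv2.imwrite('pics/w3o.png',im)
E
```

```text
t 9.15 pos [0.6521 0.057  0.1444] open 0.0175 rot [-0.01 -0.09 -0.  ] shift now [-0.41  0.02  1.37] final-axes [-0.4   0.02  1.38]
```

View pics/w3o.png

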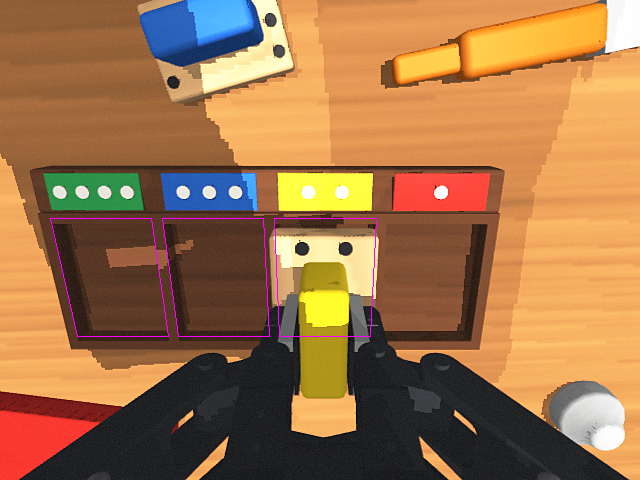

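```bash
python3 - <<'E'
from h import *
d=np.load('w3.npz');K,E=d['K'],d['E']
print(ray(325,229,K,E,.056),ray(325,237,K,E,.070),ray(271,231,K,E,.056)[1],ray(378,231,K,E,.056)[1])
im=cv2.imread('pics/w3.png')
for z in(.018,):
  for p in [(60,222),(165,222),(75,333),(172,333),(382,222),(462,335)]: print(p,ray(*p,K,E,z).round(4))
E
```

```text
[0.61937141 0.05836698 0.056     ] [0.61866521 0.05834938 0.07      ] 0.03402071231886013 0.08217728771754182
(60, 222) [ 0.6203 -0.0884  0.018 ]
(165, 222) [ 0.6228 -0.0303  0.018 ]
(75, 333) [ 0.6905 -0.0978  0.018 ]
(172, 333) [ 0.693  -0.0384  0.018 ]
(382, 222) [0.6279 0.0897 0.018 ]
(462, 335) [0.7019 0.1391 0.018 ]
```

The overlaid pocket outlines match the rack to about 2 mm, and the stamp sits square at (325,230) in line with pocket 2. I'll move 10 mm forward and lower it.

Call:
send_rows --pt "0 -0.09 0 -0.43 0.02 0 1" --pt "0 0 0 0 0 0.4 1" --pt "0 0 0 0 0 0.3 1" --pt "0 0 0 0 0 0 1" --pt "0 0 0 0 0 0 1"

```text
time: 9.7
ee_pos: [0.6622, 0.0564, 0.1245]
eef_rot: [0.022, 1.0, -0.001, -0.001]
wrist_force: [-0.8, -0.2, -0.0]
opening: 0.0173
```

```bash
python3 - <<'E'
from h import *
go(.663,.057,.096,87.5)
E
```

```text
t 9.7 pos [0.6622 0.0564 0.1245] open 0.0173 rot [-0.01 -0.01 -0.01] shift now [-0.03  0.03  1.14] final-axes [-0.03  0.03  1.14]
```

Call:
send_rows --pt "0 0 0 -0.03 0.03 0.4 1" --pt "0 0 0 0 0 0.4 1" --pt "0 0 0 0 0 0.25 1" --pt "0 0 0 0 0 0.08 1" --pt "0 0 0 0 0 0 1"

```text
time: 10.2
ee_pos: [0.663, 0.0571, 0.0943]
eef_rot: [0.022, 1.0, -0.001, -0.0]
wrist_force: [-2.6, 0.1, 5.8]
opening: 0.0173
```

Call:
send_rows --pt "0 0 0 0 0 0 0.6" --pt "0 0 0 0 0 0 0.6" --pt "0 0 0 0 0 0 0.6" --pt "0 0 0 0 0 -0.6 0.6" --pt "0 0 0 0 0 -1 0.6" --pt "0 0 0 0 0 -1 0.6" --pt "0 0 0 0.6 -0.3 -1 0.35" --pt "0 0 0 1 -0.3 -0.5 0.35" --pt "0 0 0 1 -0.35 0 0.35" --pt "0 0 0 1 -0.35 0 0.35" --pt "0 0 0 1 -0.35 0 0.35" --pt "0 0 0 0.8 -0.35 0 0.35" --pt "0 0 0 0 0 0 0.35"

```text
time: 11.5
ee_pos: [0.5216, 0.012, 0.212]
eef_rot: [0.022, 1.0, -0.001, 0.006]
wrist_force: [0.2, -0.2, -0.9]
opening: 0.0554
```

```bash
cat > st.py <<'E'
from h import *
def stamp(im,K,E,lo,hi,near):
    H,S,V=cv2.split(cv2.cvtColor(im,cv2.COLOR_BGR2HSV))
    u,v=proj(near,K,E).astype(int); r=130
    roi=(max(u-r,0),max(v-r,0),u+r,min(v+r,480))
    pale=(S<125)&(V>95); cm=(H>=lo)&(H<=hi)&(S>150)&(V>60)
    cv2.imwrite('pics/dbg.png',im); print('near px',u,v)
    blob(cm,K,E,.045,roi,'rib'); blob(pale|cm,K,E,.014,roi,'base')
E
python3 - <<'E'
from st import *
im,K,E=shot('wrist','w4.png')
stamp(im,K,E,100,125,(.529,.0085,.02)); go(.529,.0085,.12,12.5)
E
```

```text
near px 320 235
rib c 527.0 8.1 LxW 45.0 24.5 ang 102.7 px [287 221] [354 267]
base c 529.9 9.0 LxW 65.0 47.9 ang 102.5 px [273 195] [368 270]
t 11.55 pos [0.5227 0.0124 0.2123] open 0.0556 rot [0.06 0.08 9.37] shift now [-0.21 -0.14  3.7 ] final-axes [-0.21  0.21  3.69]
```

View pics/w4.png

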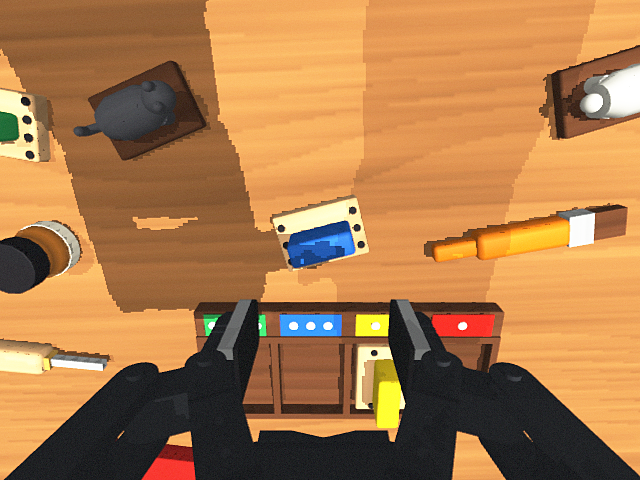

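Yellow is seated in pocket 2 at (380,380). Blue at (320,232) measures (530, 9) mm at 102.5°. Going to grasp it.

Call:
send_rows --pt "0 0 0 -0.25 -0.14 0 0.35" --pt "0.06 0.08 1 0 0 0.3 0.35" --pt "0 0 1 0 0 0.3 0.35" --pt "0 0 1 0 0 0.3 0.35" --pt "0 0 1 0 0 0.3 0.35" --pt "0 0 1 0 0 0.3 0.35" --pt "0 0 1 0 0 0.3 0.35" --pt "0 0 1 0 0 0.3 0.35" --pt "0 0 1 0 0 0.3 0.35" --pt "0 0 0.8 0 0 0.3 0.35" --pt "0 0 0.3 0 0 0 0.35" --pt "0 0 0 0 0 0 0.35"

```text
time: 12.75
ee_pos: [0.5429, 0.008, 0.1456]
eef_rot: [0.631, 0.776, -0.001, 0.006]
wrist_force: [-0.6, -0.0, 0.9]
opening: 0.0554
```

```bash
python3 - <<'E'
from h import *
go(.530,.009,.089,12.5)
E
```

```text
t 12.75 pos [0.5429 0.008  0.1456] open 0.0554 rot [ 0.05  0.08 -0.09] shift now [ 0.17 -0.51  2.26] final-axes [ 0.15 -0.49  2.26]
```

Call:
send_rows --pt "0.05 0.08 -0.09 0.16 -0.5 0.3 0.35" --pt "0 0 0 0 0 0 0.35" --pt "0 0 0 0 0 0.7 0.35" --pt "0 0 0 0 0 0.7 0.35" --pt "0 0 0 0 0 0.4 0.35" --pt "0 0 0 0 0 0.1 0.35" --pt "0 0 0 0 0 0 0.35"

```text
time: 13.45
ee_pos: [0.5359, 0.0092, 0.0915]
eef_rot: [0.623, 0.782, 0.002, 0.003]
wrist_force: [-0.3, -0.4, -0.0]
opening: 0.0557
```

```bash
python3 - <<'E'
from h import *
go(.530,.009,.089,12.5)
E
```

```text
t 13.45 pos [0.5359 0.0092 0.0915] open 0.0557 rot [0.05 0.01 0.06] shift now [ 0.05 -0.23  0.1 ] final-axes [ 0.05 -0.23  0.1 ]
```

Call:
send_rows --pt "0.05 0 0 0.05 -0.23 0.1 0.35" --pt "0 0 0 0 0 0 0.6" --pt "0 0 0 0 0 0 1" --pt "0 0 0 0 0 0 1" --pt "0 0 0 0 0 0 1" --pt "0 0 0 0 0 0 1" --pt "0 0 0 0 0 0 1"

```text
time: 14.15
ee_pos: [0.5305, 0.009, 0.0911]
eef_rot: [0.623, 0.782, -0.0, 0.002]
wrist_force: [0.7, 0.0, -1.5]
opening: 0.0168
```

Call:
send_rows --pt "0 0 0 0 0 -0.7 1" --pt "0 0 0 0 0 -0.9 1" --pt "0 0 0 0 0 -0.9 1" --pt "0 0 -1 0 0 -0.3 1" --pt "0 0 -1 0 0 0 1" --pt "0 0 -1 0 0 0 1" --pt "0 0 -1 0 0 0 1" --pt "0 0 -1 0 0 0 1" --pt "0 0 -1 0 0 0 1" --pt "0 0 -1 0 0 0 1" --pt "0 0 -1 0 0 0 1" --pt "0 0 -1 0 0 0 1" --pt "0 0 -0.4 0 0 0 1" --pt "0 0 0 0 0 0 1"

```text
time: 15.55
ee_pos: [0.5293, 0.0093, 0.1623]
eef_rot: [-0.011, 1.0, -0.001, -0.001]
wrist_force: [0.4, -0.3, -0.9]
opening: 0.017
```

```bash
python3 - <<'E'
from h import *
go(.660,-.005,.13,87.5)
E
```

```text
t 15.55 pos [0.5293 0.0093 0.1623] open 0.017 rot [-0.02 -0.01  0.47] shift now [-5.22 -0.68  1.29] final-axes [-5.25 -0.34  1.29]
```

Call:
send_rows --pt "0 0 0.47 -0.6 -0.1 0 1" --pt "0 0 0 -0.9 -0.06 0 1" --pt "0 0 0 -0.9 -0.06 0 1" --pt "0 0 0 -0.9 -0.06 0 1" --pt "0 0 0 -0.9 -0.06 0.3 1" --pt "0 0 0 -0.7 -0.04 0.3 1" --pt "0 0 0 -0.2 0 0.3 1" --pt "0 0 0 0 0 0.1 1" --pt "0 0 0 0 0 0 1"

```text
time: 16.45
ee_pos: [0.6592, -0.0061, 0.1342]
eef_rot: [0.032, 0.999, -0.001, -0.002]
wrist_force: [-0.0, -0.4, -1.1]
opening: 0.0172
```

```bash
python3 - <<'E'
from h import *
go(.660,-.005,.098,87.5)
E
```

```text
t 16.45 pos [ 0.6592 -0.0061  0.1342] open 0.0172 rot [-0.02 -0.03 -0.14] shift now [-0.04  0.05  1.45] final-axes [-0.03  0.05  1.45]
```

Call:
send_rows --pt "0 -0.03 -0.14 -0.04 0.05 0.4 1" --pt "0 0 0 0 0 0.4 1" --pt "0 0 0 0 0 0.4 1" --pt "0 0 0 0 0 0.25 1" --pt "0 0 0 0 0 0.05 1" --pt "0 0 0 0 0 0 1"

```text
time: 17.05
ee_pos: [0.6595, -0.0045, 0.0967]
eef_rot: [0.021, 1.0, -0.001, 0.001]
wrist_force: [1.0, -0.5, -1.5]
opening: 0.0169
```

Call:
send_rows --pt "0 0 0 0 0 0.04 0.6" --pt "0 0 0 0 0 0 0.6" --pt "0 0 0 0 0 0 0.6" --pt "0 0 0 0 0 -0.6 0.6" --pt "0 0 0 0 0 -1 0.6" --pt "0 0 0 0 0 -1 0.6" --pt "0 0 0 0.5 -0.4 -1 0.35" --pt "0 0 0 1 -0.9 -1 0.35" --pt "0 0 0 1 -0.9 0 0.35" --pt "0 0 0 1 -0.9 0 0.35" --pt "0 0 0 1 -0.9 0 0.35" --pt "0 0 0 1 -0.9 0 0.35" --pt "0 0 0 1 -0.9 0 0.35" --pt "0 0 0 1 -0.9 0 0.35" --pt "0 0 0 0.7 -0.9 0 0.35" --pt "0 0 0 0 0 0 0.35" --pt "0 0 0 0 0 0 0.35"

```text
time: 18.75
ee_pos: [0.4386, -0.1912, 0.2287]
eef_rot: [0.021, 1.0, -0.004, 0.009]
wrist_force: [0.8, -0.6, -0.1]
opening: 0.0556
```

```bash
python3 - <<'E'
from st import *
im,K,E=shot('wrist','w5.png')
stamp(im,K,E,40,85,(.437,-.216,.02)); go(.436,-.215,.12,-12.5)
E
```

```text
near px 294 216
rib c 433.5 -216.7 LxW 45.1 23.6 ang 77.3 px [258 203] [321 242]
base c 469.6 -316.6 LxW 179.0 21.3 ang 169.4 px [164 146] [190 345]
t 18.8 pos [ 0.4388 -0.191   0.2287] open 0.0556 rot [ 0.07  0.14 12.52] shift now [ 0.15 -0.93  4.35] final-axes [-0.96  0.1   4.35]
```

View pics/w5.png

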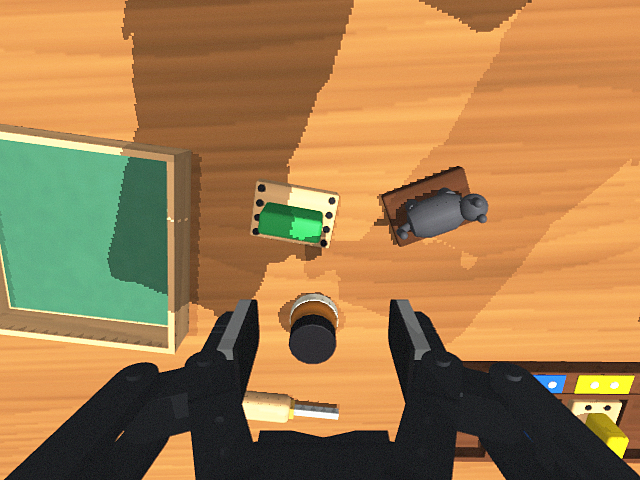

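Green is at about (295,214), measuring (436, −216) mm at 77.5°. The cat is at (430,208), the jar at (314,325), and the graver's tip is at (338,411).

Call:
send_rows --pt "0.07 0.14 0.5 0.1 -0.7 0 0.35" --pt "0 0 1 0 -0.2 0.2 0.35" --pt "0 0 1 0 0 0.2 0.35" --pt "0 0 1 0 0 0.2 0.35" --pt "0 0 1 0 0 0.2 0.35" --pt "0 0 1 0 0 0.2 0.35" --pt "0 0 1 0 0 0.2 0.35" --pt "0 0 1 0 0 0.2 0.35" --pt "0 0 1 0 0 0.2 0.35" --pt "0 0 1 0 0 0.2 0.35" --pt "0 0 1 0 0 0.2 0.35" --pt "0 0 1 0 0 0.2 0.35" --pt "0 0 1 0 0 0.2 0.35" --pt "0 0 0 0 0 0.2 0.35" --pt "0 0 0 0 0 0 0.35"

```text
time: 20.3
ee_pos: [0.4454, -0.2053, 0.1648]
eef_rot: [0.794, 0.607, -0.005, 0.007]
wrist_force: [-0.2, -0.7, -0.4]
opening: 0.0552
```

```bash
python3 - <<'E'
from h import *
go(.436,-.2165,.089,-12.5)
E
```

```text
t 20.3 pos [ 0.4454 -0.2053  0.1648] open 0.0552 rot [ 0.04  0.12 -0.34] shift now [-0.48 -0.26  3.04] final-axes [-0.52 -0.27  3.03]
```

Call:
send_rows --pt "0.04 0.12 -0.34 -0.5 -0.27 0.4 0.35" --pt "0 0 0 0 0 0.9 0.35" --pt "0 0 0 0 0 0.9 0.35" --pt "0 0 0 0 0 0.6 0.35" --pt "0 0 0 0 0 0 0.35"

```text
time: 20.8
ee_pos: [0.4376, -0.2153, 0.0945]
eef_rot: [0.772, 0.636, 0.001, 0.001]
wrist_force: [-0.1, 1.0, 0.7]
opening: 0.0554
```

```bash
python3 - <<'E'
from h import *
go(.436,-.2165,.089,-12.5)
E
```

```text
t 20.8 pos [ 0.4376 -0.2153  0.0945] open 0.0554 rot [0.02 0.01 0.18] shift now [-0.06 -0.05  0.22] final-axes [-0.06 -0.05  0.22]
```

Call:
send_rows --pt "0 0 0.18 -0.06 -0.05 0.22 0.35" --pt "0 0 0 0 0 0 0.6" --pt "0 0 0 0 0 0 1" --pt "0 0 0 0 0 0 1" --pt "0 0 0 0 0 0 1" --pt "0 0 0 0 0 0 1" --pt "0 0 0 0 0 0 1"

```text
time: 21.5
ee_pos: [0.4374, -0.2169, 0.0919]
eef_rot: [0.779, 0.627, 0.001, 0.003]
wrist_force: [-0.1, -0.7, -1.9]
opening: 0.0172
```

Call:
send_rows --pt "0 0 0 0 0 -0.7 1" --pt "0 0 0 0 0 -0.9 1" --pt "0 0 0 0 0 -0.9 1" --pt "0 0 0 0 0 -0.9 1" --pt "0 0 -1 0 0 -0.5 1" --pt "0 0 -1 0 0 0 1" --pt "0 0 -1 0 0 0 1" --pt "0 0 -1 0 0 0 1" --pt "0 0 -1 0 0 0 1" --pt "0 0 -1 0 0 0 1" --pt "0 0 -1 0 0 0 1" --pt "0 0 -1 0 0 0 1" --pt "0 0 -1 0 0 0 1" --pt "0 0 -1 0 0 0 1" --pt "0 0 -1 0 0 0 1" --pt "0 0 -1 0 0 0 1" --pt "0 0 0 0 0 0 1" --pt "0 0 0 0 0 0 1"

```text
time: 23.3
ee_pos: [0.4354, -0.2157, 0.1928]
eef_rot: [0.022, 1.0, -0.001, 0.002]
wrist_force: [0.9, -0.8, -1.8]
opening: 0.0171
```

```bash
python3 - <<'E'
from h import *
go(.657,-.067,.16,87.5)
E
```

```text
t 23.3 pos [ 0.4354 -0.2157  0.1928] open 0.0171 rot [-0.01  0.02 -0.01] shift now [-8.59  6.34  1.33] final-axes [-8.6   6.33  1.31]
```

Call:
send_rows --pt "0 0 0 -0.5 0.4 0 1" --pt "0 0 0 -0.9 0.66 0 1" --pt "0 0 0 -0.9 0.66 0 1" --pt "0 0 0 -0.9 0.66 0 1" --pt "0 0 0 -0.9 0.66 0 1" --pt "0 0 0 -0.9 0.66 0 1" --pt "0 0 0 -0.9 0.66 0 1" --pt "0 0 0 -0.9 0.66 0.2 1" --pt "0 0 0 -0.9 0.66 0.4 1" --pt "0 0 0 -0.6 0.44 0.4 1" --pt "0 0 0 -0.2 0.1 0.4 1" --pt "0 0 0 0 0 0.2 1" --pt "0 0 0 0 0 0 1"

```text
time: 24.6
ee_pos: [0.6647, -0.069, 0.1497]
eef_rot: [0.048, 0.999, -0.001, 0.0]
wrist_force: [0.6, 0.1, -1.0]
opening: 0.0167
```

```bash
python3 - <<'E'
from h import *
go(.657,-.067,.0985,87.5)
E
```

```text
t 24.6 pos [ 0.6647 -0.069   0.1497] open 0.0167 rot [-0.01  0.01 -0.37] shift now [0.32 0.05 2.05] final-axes [0.31 0.07 2.05]
```

Call:
send_rows --pt "0 0 -0.37 0.3 0.06 0.3 1" --pt "0 0 0 0 0 0.4 1" --pt "0 0 0 0 0 0.4 1" --pt "0 0 0 0 0 0 1"

```text
time: 25.0
ee_pos: [0.6561, -0.0692, 0.1222]
eef_rot: [0.025, 1.0, -0.001, 0.001]
wrist_force: [0.4, -0.7, -1.4]
opening: 0.0169
```

```bash
python3 - <<'E'
from h import *
go(.657,-.067,.0985,87.5)
E
```

```text
t 25.0 pos [ 0.6561 -0.0692  0.1222] open 0.0169 rot [-0.01  0.01 -0.05] shift now [-0.03  0.09  0.95] final-axes [-0.03  0.09  0.95]
```

Call:
send_rows --pt "0 0 -0.05 -0.03 0.09 0.4 1" --pt "0 0 0 0 0 0.3 1" --pt "0 0 0 0 0 0.24 1" --pt "0 0 0 0 0 0.05 1" --pt "0 0 0 0 0 0 1" --pt "0 0 0 0 0 0 0.6" --pt "0 0 0 0 0 0 0.6" --pt "0 0 0 0 0 0 0.6" --pt "0 0 0 0 0 -0.6 0.6" --pt "0 0 0 0 0 -1 0.6" --pt "0 0 0 0 0 -1 0.6" --pt "0 0 0 0.6 0 -1 0.3" --pt "0 0 0 1 0 -1 0" --pt "0 0 0 1 0 -1 0" --pt "0 0 0 1 0 -1 0" --pt "0 0 0 1 0 -1 0" --pt "0 0 0 1 0 -1 0" --pt "0 0 0 1 0 -1 0" --pt "0 0 0 1 0 -1 0" --pt "0 0 0 1 0 -0.5 0"

```text
time: 27.0
ee_pos: [0.4327, -0.0559, 0.3937]
eef_rot: [0.023, 1.0, -0.002, 0.007]
wrist_force: [0.1, 0.2, 0.1]
opening: 0.0859
```

```bash
python3 - <<'E'
from h import *
go(.44,-.1,.1,0)
im,K,E=shot('wrist','w6.png');np.savez('w6.npz',K=K,E=E)
E
```

```text
t 27.0 pos [ 0.4327 -0.0559  0.3937] open 0.0859 rot [ 0.05  0.1  10.93] shift now [-0.21 -1.7  11.76] final-axes [-1.76  0.29 11.75]
```

View pics/w6.png

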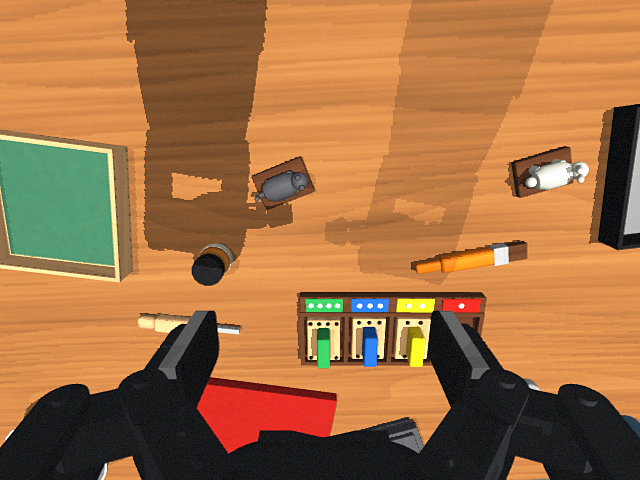

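All three stamps are seated at (324,340), (370,340) and (415,340). The cat's plinth corners are near (252,179), (303,157), (315,188) and (263,210); the rabbit is at (547,172). The brush and graver haven't moved. Computing poses now.

```bash
python3 - <<'E'
from h import *
d=np.load('w6.npz');K,E=d['K'],d['E'];im=cv2.imread('pics/w6.png')
H,S,V=cv2.split(cv2.cvtColor(im,cv2.COLOR_BGR2HSV))
dark=((V<150)&(H<14)&(S>120))|((S<70))
P=[ray(*p,K,E,.012)[:2]*1e3 for p in [(252,179),(303,157),(315,188),(263,210)]]
print('cat',np.mean(P,0).round(1),[np.linalg.norm(P[i]-P[(i+1)%4]).round() for i in range(4)],np.degrees(np.arctan2(*(P[1]+P[2]-P[0]-P[3])[::-1])))
bd=(V<100)&(S<70); blob(bd,K,E,.027,(245,160,320,212),'catbody')
for nm,z,ps in [('ftray rim outer right',.035,[(128,147),(131,281)]),('inner rim right',.035,[(113,152),(121,275)]),('rim top',.035,[(0,130),(128,147)]),('rim bot',.035,[(0,258),(131,281)]),('ttray left rim',.035,[(613,108),(607,247)]),('graver',.01,[(139,321),(241,330),(195,325)]),('brush',.01,[(412,267),(527,248)])]:
    print(nm,[(1e3*ray(*p,K,E,z)[:2]).round().tolist() for p in ps])
blob((H>8)&(H<20)&(S>200)&(V>180),K,E,.015,(405,235,500,280),'brush')
E
```

```text
cat [ 437.1 -107.8] [np.float64(68.0), np.float64(40.0), np.float64(71.0), np.float64(41.0)] 110.47904860364642
catbody c 437.0 -108.1 LxW 64.2 29.4 ang 108.4 px [257 170] [307 200]
ftray rim outer right [[383.0, -277.0], [549.0, -310.0]]
inner rim right [[388.0, -295.0], [541.0, -321.0]]
rim top [[359.0, -416.0], [383.0, -277.0]]
rim bot [[511.0, -467.0], [549.0, -310.0]]
ttray left rim [[365.0, 260.0], [528.0, 288.0]]
graver [[624.0, -327.0], [644.0, -185.0], [633.0, -249.0]]
brush [[556.0, 55.0], [536.0, 204.0]]
brush c 551.7 109.3 LxW 99.5 21.4 ang 98.9 px [417 250] [493 273]
```

Call:
send_rows --pt "0.05 0.1 0 -0.1 -1 1 0.3" --pt "0 0 0 -0.1 -1 1 0.3" --pt "0 0 1 0 0 1 0.3" --pt "0 0 1 0 0 1 0.3" --pt "0 0 1 0 0 1 0.3" --pt "0 0 1 0 0 1 0.3" --pt "0 0 1 0 0 1 0.3" --pt "0 0 1 0 0 1 0.3" --pt "0 0 1 0 0 0.7 0.3" --pt "0 0 1 0 0 0.2 0.3" --pt "0 0 0.4 0 0 0 0.3" --pt "0 0 0 0 0 0 0.3"

```text
time: 28.25
ee_pos: [0.4349, -0.1109, 0.1804]
eef_rot: [0.591, 0.806, -0.001, 0.015]
wrist_force: [0.2, -0.3, 0.5]
opening: 0.0599
```

```bash
python3 - <<'E'
from h import *
go(.437,-.108,.088,19.5)
im,K,E=shot('wrist','w7.png');np.savez('w7.npz',K=K,E=E)
E
```

```text
t 28.25 pos [ 0.4349 -0.1109  0.1804] open 0.0599 rot [ 0.11  0.18 -0.25] shift now [0.18 0.06 3.69] final-axes [0.08 0.12 3.7 ]
```

View pics/w7.png

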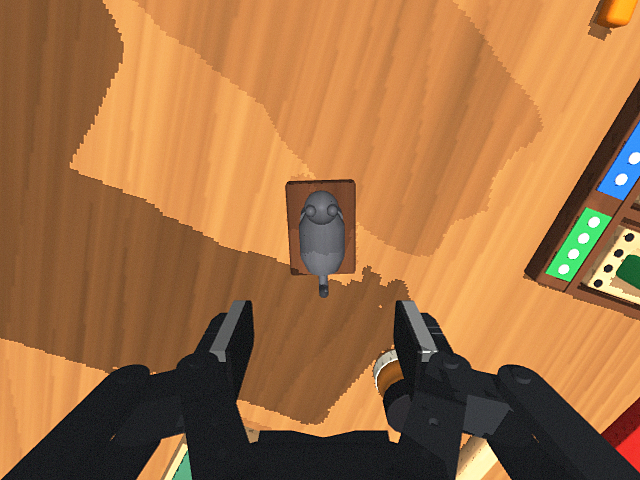

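```bash
python3 - <<'E'
from h import *
d=np.load('w7.npz');K,E=d['K'],d['E']
P=np.array([ray(*p,K,E,.012)[:2] for p in [(286,181),(355,180),(356,272),(290,274)]]);c=P.mean(0)
v=P[0]+P[1]-P[2]-P[3];a=np.degrees(np.arctan2(v[1],v[0]));print(c,a)
go(*c,.088,a-90)
E
```

```text
[ 0.43696021 -0.10694202] 108.94243272070793
t 28.3 pos [ 0.4349 -0.1109  0.1805] open 0.0597 rot [ 0.12  0.18 -0.17] shift now [0.22 0.06 3.7 ] final-axes [0.13 0.13 3.7 ]
```

Call:
send_rows --pt "0.12 0.18 -0.17 0.14 0.1 0 0.3" --pt "0 0 0 0 0 0.9 0.3" --pt "0 0 0 0 0 0.9 0.3" --pt "0 0 0 0 0 0.9 0.3" --pt "0 0 0 0 0 0.6 0.3" --pt "0 0 0 0 0 0.2 0.3" --pt "0 0 0 0 0 0 0.3"

```text
time: 29.0
ee_pos: [0.439, -0.1075, 0.0957]
eef_rot: [0.574, 0.819, 0.001, 0.004]
wrist_force: [-0.2, 0.0, 0.1]
opening: 0.0597
```

```bash
python3 - <<'E'
from h import *
go(.437,-.107,.088,19)
E
```

```text
t 29.0 pos [ 0.439  -0.1075  0.0957] open 0.0597 rot [0.05 0.04 0.11] shift now [ 0.05 -0.07  0.31] final-axes [ 0.04 -0.07  0.31]
```

Call:
send_rows --pt "0.05 0.04 0.11 0.05 -0.07 0.3 0.3" --pt "0 0 0 0 0 0 0.6" --pt "0 0 0 0 0 0 1" --pt "0 0 0 0 0 0 1" --pt "0 0 0 0 0 0 1" --pt "0 0 0 0 0 0 1" --pt "0 0 0 0 0 0 1"

```text
time: 29.7
ee_pos: [0.438, -0.1073, 0.0907]
eef_rot: [0.58, 0.814, 0.001, 0.002]
wrist_force: [0.3, 0.9, -0.1]
opening: 0.0269
```

Call:
send_rows --pt "0 0 0 0 0 -0.7 1" --pt "0 0 0 0 0 -0.9 1" --pt "0 0 0 0 0 -0.9 1" --pt "0 0 0 0 0 -0.9 1" --pt "0 0 -1 0 0 -0.9 1" --pt "0 0 -1 0 0 -0.5 1" --pt "0 0 -1 0 0 0 1" --pt "0 0 -1 0 0 0 1" --pt "0 0 -1 0 0 0 1" --pt "0 0 -1 0 0 0 1" --pt "0 0 -1 0 0 0 1" --pt "0 0 -0.5 0 0 0 1" --pt "0 0 0 0 -1 0 1" --pt "0 0 0 0 -1 0 1" --pt "0 0 0 0 -1 0 1" --pt "0 0 0 0 -1 0 1" --pt "0 0 0 0 -1 0 1" --pt "0 0 0 0 -1 0 1" --pt "0 0 0 0 0 0 1" --pt "0 0 0 0 0 0 1"

```text
time: 31.7
ee_pos: [0.4131, -0.2602, 0.2147]
eef_rot: [0.072, 0.997, 0.0, 0.0]
wrist_force: [0.3, 1.0, -2.2]
opening: 0.0267
```

```bash
python3 - <<'E'
from h import *
go(.488,-.391,.18,79.5)
im,K,E=shot('wrist','w8.png');np.savez('w8.npz',K=K,E=E)
E
```

```text
t 31.7 pos [ 0.4131 -0.2602  0.2147] open 0.0267 rot [0.01 0.   0.28] shift now [-3.72 -4.75  1.39] final-axes [-3.9  -4.6   1.39]
```

View pics/w8.png

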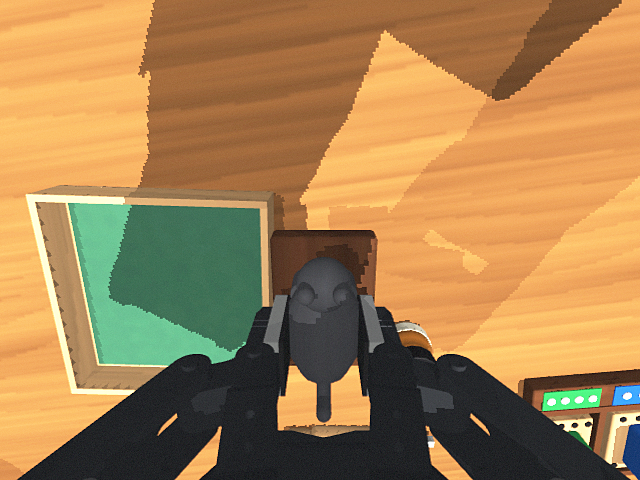

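The cat is held at (322,300), head towards the camera. The tray rim runs from (27,197) to (274,197), with its far left corner at (73,392).

```bash
python3 - <<'E'
from h import *
d=np.load('w8.npz');K,E=d['K'],d['E']
a,b,c=[ray(*p,K,E,.035)[:2]*1e3 for p in[(27,197),(274,197),(73,392)]]
print(a,b,c,np.linalg.norm(a-b),np.linalg.norm(a-c),np.degrees(np.arctan2(*(b-a)[::-1])),np.degrees(np.arctan2(*(c-a)[::-1])),(b+c)/2)
E
```

```text
[ 358.03044671 -458.10013209] [ 382.3073808  -290.30380809] [ 520.32401525 -485.83860021] 169.54343359699772 164.64697082684734 81.76751652790094 -9.699012255611601 [ 451.31569803 -388.07120415]
```

Call:
send_rows --pt "0 0 0 -0.4 -0.5 0 1" --pt "0 0 0 -0.75 -0.9 0 1" --pt "0 0 0 -0.75 -0.9 0 1" --pt "0 0 0 -0.75 -0.9 0 1" --pt "0 0 0 -0.75 -0.9 0.2 1" --pt "0 0 0 -0.4 -0.5 0.4 1" --pt "0 0 0 0 0 0.6 1" --pt "0 0 0 0 0 0.2 1" --pt "0 0 0 0 0 0 1"

```text
time: 32.65
ee_pos: [0.496, -0.3834, 0.1774]
eef_rot: [0.067, 0.998, 0.001, -0.0]
wrist_force: [-0.7, -0.1, -1.2]
opening: 0.0268
```

```bash
python3 - <<'E'
from h import *
go(.4885,-.393,.097,81)
E
```

```text
t 32.65 pos [ 0.496  -0.3834  0.1774] open 0.0268 rot [ 0.02 -0.01  0.16] shift now [ 0.24 -0.43  3.22] final-axes [ 0.24 -0.43  3.22]
```

Call:
send_rows --pt "0 0 0.16 0.24 -0.43 0.4 1" --pt "0 0 0 0 0 0.8 1" --pt "0 0 0 0 0 0.8 1" --pt "0 0 0 0 0 0.6 1" --pt "0 0 0 0 0 0.3 1" --pt "0 0 0 0 0 0.1 1" --pt "0 0 0 0 0 0 1"

```text
time: 33.35
ee_pos: [0.4864, -0.3937, 0.1013]
eef_rot: [0.081, 0.997, 0.0, 0.001]
wrist_force: [-0.7, 0.8, -1.0]
opening: 0.027
```

```bash
python3 - <<'E'
from h import *
go(.4885,-.393,.0965,81);print(status.observe()['wrist_force'])
E
```

```text
t 33.35 pos [ 0.4864 -0.3937  0.1013] open 0.027 rot [ 0.    0.01 -0.03] shift now [-0.08  0.04  0.19] final-axes [-0.08  0.04  0.19]
[-0.67219747  0.75557528 -0.99383325]
```

Call:
send_rows --pt "0 0 0 -0.08 0.04 0.2 1" --pt "0 0 0 0 0 0.03 1" --pt "0 0 0 0 0 0 0.5" --pt "0 0 0 0 0 0 0.45" --pt "0 0 0 0 0 0 0.45" --pt "0 0 0 0 0 -0.5 0.45" --pt "0 0 0 0 0 -1 0.45" --pt "0 0 0 0 0 -1 0.45" --pt "0 0 0 0 0 -1 0.45" --pt "0 0 0 0 0 -1 0.45" --pt "0 0 0 0 0 -1 0.35" --pt "0 0 0 -0.5 0.6 -0.5 0.35" --pt "0 0 0 -0.8 0.95 0 0.35" --pt "0 0 0 -0.8 0.95 0 0.35" --pt "0 0 0 -0.8 0.95 0 0.35" --pt "0 0 0 -0.8 0.95 0 0.35" --pt "0 0 0 -0.4 0.5 0 0.35" --pt "0 0 0 0 0 0 0.35"

```text
time: 35.15
ee_pos: [0.6129, -0.2856, 0.2702]
eef_rot: [0.082, 0.997, -0.005, 0.008]
wrist_force: [-0.6, -0.0, -0.9]
opening: 0.055
```

Call:
send_rows --pt "0 0 1 0 0 0 0.35" --pt "0 0 1 0 0 0 0.35" --pt "0 0 1 0 0 0 0.35" --pt "0 0 1 0 0 0 0.35" --pt "0 0 1 0 0 0 0.35" --pt "0 0 1 0 0 0 0.35" --pt "0 0 1 0 0 0 0.35" --pt "0 0 1 0 0 0 0.35" --pt "0 0 1 0 0 0 0.35" --pt "0 0 1 0 0 0 0.35" --pt "0 0 1 0 0 0 0.35" --pt "0 0 0 0 0 0 0.35"

```text
time: 36.35
ee_pos: [0.6016, -0.2985, 0.2756]
eef_rot: [0.775, 0.632, 0.001, 0.01]
wrist_force: [-0.4, -0.0, -0.4]
opening: 0.0555
```

```bash
python3 - <<'E'
from h import *
go(.632,-.2686,.13,-8)
im,K,E=shot('wrist','w9.png');np.savez('w9.npz',K=K,E=E)
E
```

```text
t 36.35 pos [ 0.6016 -0.2985  0.2756] open 0.0555 rot [ 0.12  0.08 -0.45] shift now [1.48 0.85 5.82] final-axes [1.35 1.04 5.82]
```

View pics/w9.png

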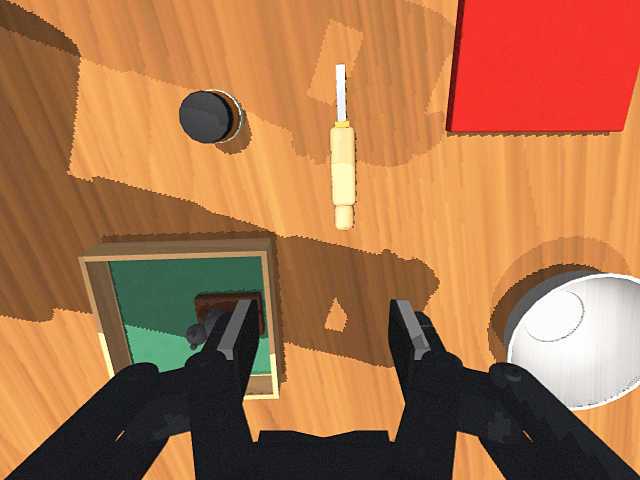

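The cat stands in the tray at (230,315). The graver runs from tip (341,65) to tail (344,230), handle centre near (343,166).

```bash
python3 - <<'E'
from h import *
d=np.load('w9.npz');K,E=d['K'],d['E']
t,b=[ray(*p,K,E,.01)[:2] for p in[(341,65),(344,229)]];u=(t-b)/np.linalg.norm(t-b);a=np.degrees(np.arctan2(u[1],u[0]))
c=b+.059*u;print(t,b,np.linalg.norm(t-b),c,a, ray(343,166,K,E,.02));go(*c,.078,a-90)
E
```

```text
[ 0.64571004 -0.18830813] [ 0.62224584 -0.32851057] 0.14215235737445242 [ 0.6319846  -0.27031988] 80.49906070101301 [ 0.6318051  -0.26827658  0.02      ]
t 36.4 pos [ 0.6016 -0.2986  0.2757] open 0.0555 rot [ 0.13  0.08 -0.23] shift now [1.43 0.83 7.91] final-axes [1.31 1.01 7.91]
```

Call:
send_rows --pt "0.13 0.08 -0.23 0.6 0.5 0 0.35" --pt "0 0 0 0.65 0.5 0.6 0.35" --pt "0 0 0 0 0 1 0.35" --pt "0 0 0 0 0 1 0.35" --pt "0 0 0 0 0 1 0.35" --pt "0 0 0 0 0 1 0.35" --pt "0 0 0 0 0 0.6 0.35" --pt "0 0 0 0 0 0 0.35" --pt "0 0 0 0 0 0 0.35"

```text
time: 37.3
ee_pos: [0.6325, -0.2701, 0.1361]
eef_rot: [0.756, 0.655, -0.0, 0.0]
wrist_force: [0.1, -0.4, 0.4]
opening: 0.0556
```

```bash
python3 - <<'E'
from h import *
go(.632,-.2695,.078,-9.5)
E
```

```text
t 37.3 pos [ 0.6325 -0.2701  0.1361] open 0.0556 rot [-0.    0.01  0.17] shift now [ 0.02 -0.02  2.32] final-axes [ 0.02 -0.02  2.32]
```

Call:
send_rows --pt "0 0 0.17 0 0 0.5 0.35" --pt "0 0 0 0 0 0.9 0.35" --pt "0 0 0 0 0 0.7 0.35" --pt "0 0 0 0 0 0.2 0.4" --pt "0 0 0 0 0 0 0.7" --pt "0 0 0 0 0 0 1" --pt "0 0 0 0 0 0 1" --pt "0 0 0 0 0 0 1" --pt "0 0 0 0 0 0 1" --pt "0 0 0 0 0 0 1"

```text
time: 38.3
ee_pos: [0.635, -0.2713, 0.0821]
eef_rot: [0.765, 0.644, 0.002, 0.005]
wrist_force: [-0.0, -0.1, 0.5]
opening: 0.0201
```

Call:
send_rows --pt "0 0 0 0 0 0 0.6" --pt "0 0 0 0 0 0 0.6" --pt "0.03 0.05 0 0 -0.06 0.18 0.6" --pt "0 0 0 0 0 0 0.6" --pt "0 0 0 0 0 0 1" --pt "0 0 0 0 0 0 1" --pt "0 0 0 0 0 0 1" --pt "0 0 0 0 0 0 1" --pt "0 0 0 0 0 0 1"

```text
time: 39.2
ee_pos: [0.6336, -0.2712, 0.0777]
eef_rot: [0.765, 0.644, 0.003, 0.001]
wrist_force: [0.8, -0.1, 1.1]
opening: 0.0205
```

Call:
send_rows --pt "0 0 0 0 0 -0.6 1" --pt "0 0 0 0 0 -0.9 1" --pt "0 0 0 0 0 -0.9 1" --pt "0 0 0 0 0 -0.9 1" --pt "0 0 -0.5 0 0 -0.9 1" --pt "0 0 -1 0 0 -0.9 1" --pt "0 0 -1 0 0 -0.7 1" --pt "0 0 -1 0 0 0 1" --pt "0 0 -1 0 0 0 1" --pt "0 0 -1 0 0 0 1" --pt "0 0 -1 0 0 0 1" --pt "0 0 -1 0 0 0 1" --pt "0 0 -1 0 0 0 1" --pt "0 0 -1 0 0 0 1" --pt "0 0 -1 0 0 0 1" --pt "0 0 -1 0 0 0 1" --pt "0 0 -1 0 0 0 1" --pt "0 0 -1 0 0 0 1" --pt "0 0 0 0 0 0 1"

```text
time: 41.1
ee_pos: [0.631, -0.2707, 0.2499]
eef_rot: [-0.111, 0.994, -0.002, 0.008]
wrist_force: [-0.5, -0.1, -1.0]
opening: 0.0204
```

```bash
python3 - <<'E'
from h import *
go(.46,.24,.27,99.7)
E
```

```text
t 41.1 pos [ 0.631  -0.2707  0.2499] open 0.0204 rot [-0.04  0.11  0.38] shift now [ 2.16 21.43 -0.97] final-axes [ 3.3  21.29 -0.81]
```

Call:
send_rows --pt "-0.04 0.1 0.38 0.1 0.5 0 1" --pt "0 0 0 0.16 1 0 1" --pt "0 0 0 0.16 1 0 1" --pt "0 0 0 0.16 1 0 1" --pt "0 0 0 0.16 1 0 1" --pt "0 0 0 0.16 1 0 1" --pt "0 0 0 0.16 1 0 1" --pt "0 0 0 0.16 1 0 1" --pt "0 0 0 0.16 1 0 1" --pt "0 0 0 0.16 1 0 1" --pt "0 0 0 0.16 1 0 1" --pt "0 0 0 0.16 1 0 1" --pt "0 0 0 0.16 1 0 1" --pt "0 0 0 0.16 1 0 1" --pt "0 0 0 0.16 1 0 1" --pt "0 0 0 0.16 1 0 1" --pt "0 0 0 0.16 1 0 1" --pt "0 0 0 0.16 1 0 1" --pt "0 0 0 0.16 1 0 1" --pt "0 0 0 0 0 0 1"

```text
time: 43.1
ee_pos: [0.4926, 0.1961, 0.2631]
eef_rot: [-0.033, 0.999, -0.0, 0.007]
wrist_force: [0.3, -0.3, -0.7]
opening: 0.0205
```

```bash
python3 - <<'E'
from h import *
go(.46,.34,.2,99.7)
im,K,E=shot('wrist','w10.png');np.savez('w10.npz',K=K,E=E)
E
```

```text
t 43.1 pos [0.4926 0.1961 0.2631] open 0.0205 rot [-0.01  0.1  -0.74] shift now [0.96 5.83 2.5 ] final-axes [0.32 5.89 2.52]
```

View pics/w10.png

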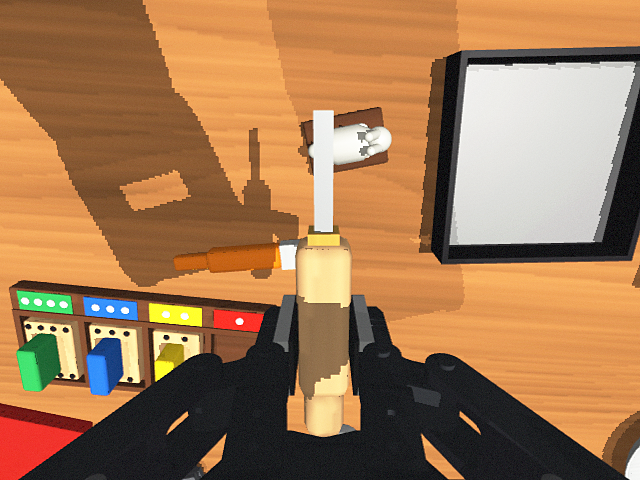

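```bash
python3 - <<'E'
from h import *
d=np.load('w10.npz');K,E=d['K'],d['E']
a,b,c=[ray(*p,K,E,.035)[:2]*1e3 for p in[(463,52),(443,262),(634,261)]]
print(a,b,c,np.linalg.norm(a-b),np.linalg.norm(b-c),np.degrees(np.arctan2(*(b-a)[::-1])),np.degrees(np.arctan2(*(c-b)[::-1])),(a+c)/2)
print('tip',ray(323,110,K,E,.197),'handle front',ray(323,240,K,E,.197))
E
```

```text
[366.81339984 287.6490986 ] [530.88816263 302.01626826] [518.78337855 467.49122446] 164.70259058554498 165.91710860046845 5.00432770308185 94.18383484356713 [442.7983892  377.57016153]
tip [0.41183728 0.18965564 0.197     ] handle front [0.45934398 0.19281977 0.197     ]
```

The tray's centre works out at (443, 377) mm, yaw 4.6°. The graver is held straight, tip towards the base. Rabbit at (350,140) and brush at (235,257) are still in place. Moving over the tray.

```bash
python3 - <<'E'
from h import *
go(.4552,.3503,.15,94.6)
E
```

```text
t 43.15 pos [0.493  0.1951 0.2631] open 0.0206 rot [-0.01  0.1  -0.1 ] shift now [1.17 6.3  4.5 ] final-axes [1.01 6.31 4.52]
```

Call:
send_rows --pt "0 0.1 -0.1 0.15 0.5 0 1" --pt "0 0 0 0.17 0.9 0 1" --pt "0 0 0 0.17 0.9 0 1" --pt "0 0 0 0.17 0.9 0 1" --pt "0 0 0 0.17 0.9 0.4 1" --pt "0 0 0 0.17 0.9 0.8 1" --pt "0 0 0 0.1 0.9 0.9 1" --pt "0 0 0 0 0.2 0.9 1" --pt "0 0 0 0 0 0.5 1" --pt "0 0 0 0 0 0 1"

```text
time: 44.15
ee_pos: [0.4542, 0.3486, 0.1758]
eef_rot: [-0.029, 1.0, -0.001, -0.0]
wrist_force: [0.1, -0.5, -0.8]
opening: 0.0205
```

```bash
python3 - <<'E'
from h import *
go(.4552,.3503,.085,94.6)
E
```

```text
t 44.15 pos [0.4542 0.3486 0.1758] open 0.0205 rot [-0.01 -0.01 -0.15] shift now [-0.05  0.07  3.63] final-axes [-0.05  0.06  3.63]
```

Call:
send_rows --pt "0 0 -0.15 -0.05 0.07 0.5 1" --pt "0 0 0 0 0 0.8 1" --pt "0 0 0 0 0 0.8 1" --pt "0 0 0 0 0 0.8 1" --pt "0 0 0 0 0 0.4 1" --pt "0 0 0 0 0 0.1 1" --pt "0 0 0 0 0 0 1"

```text
time: 44.85
ee_pos: [0.4592, 0.3489, 0.0917]
eef_rot: [-0.04, 0.999, 0.001, 0.003]
wrist_force: [-0.4, -0.6, -0.1]
opening: 0.0207
```

```bash
python3 - <<'E'
from h import *
go(.4552,.3503,.0835,94.6); print(status.observe()['wrist_force'])
E
```

```text
t 44.85 pos [0.4592 0.3489 0.0917] open 0.0207 rot [ 0.02  0.04 -0.01] shift now [0.16 0.07 0.33] final-axes [0.15 0.07 0.33]
[-0.37915505 -0.56260492 -0.06989633]
```

Call:
send_rows --pt "0 0.04 0 0.15 0.07 0.1 1" --pt "0 0 0 0 0 0.24 1" --pt "0 0 0 0 0 0 1" --pt "0 0 0 0 0 0 0.6" --pt "0 0 0 0 0 0 0.55" --pt "0 0 0 0 0 0 0.55" --pt "0 0 0 0 0 -0.6 0.55" --pt "0 0 0 0 0 -1 0.55" --pt "0 0 0 0 0 -1 0.55" --pt "0 0 0 0 0 -1 0.55" --pt "0 0 0 0 0 -1 0.35" --pt "0 0 0 0 0 -1 0.35" --pt "0 0 0 0 -0.5 -0.5 0.35" --pt "0 0 0 0 -1 0 0.35" --pt "0 0 0 0 -1 0 0.35" --pt "0 0 0 0 -1 0 0.35" --pt "0 0 0 0 0 0 0.35"

```text
time: 46.55
ee_pos: [0.4619, 0.2604, 0.2573]
eef_rot: [-0.041, 0.999, 0.005, 0.007]
wrist_force: [-0.5, -1.0, -0.1]
opening: 0.0555
```

```bash
python3 - <<'E'
from h import *
im,K,E=shot('wrist','w11.png');np.savez('w11.npz',K=K,E=E)
go(.44,.2,.12,0)
E
```

```text
t 46.6 pos [0.462  0.2615 0.2575] open 0.0555 rot [ 0.14  0.02 11.83] shift now [ 1.15 -2.43  5.46] final-axes [-2.46 -0.88  5.5 ]
```

View pics/w11.png

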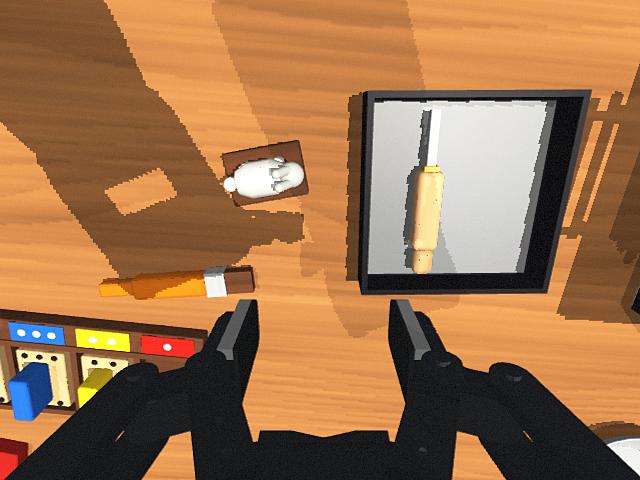

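The graver lies flat within the tray, (432,108)–(422,272). The rabbit's plinth corners are (222,156), (300,141), (308,193) and (229,207). The brush runs from tail (99,289) to tip (254,280).

```bash
python3 - <<'E'
from h import *
d=np.load('w11.npz');K,E=d['K'],d['E']
P=np.array([ray(*p,K,E,.012)[:2] for p in [(222,156),(300,141),(308,193),(229,207)]]);c=P.mean(0)
v=P[1]+P[2]-P[0]-P[3];a=np.degrees(np.arctan2(v[1],v[0]));print('rabbit',c,a,np.linalg.norm(v)/2)
b,t=[ray(*p,K,E,.01)[:2] for p in[(99,289),(254,280)]];u=(t-b)/np.linalg.norm(t-b)
print('brush',b,t,np.linalg.norm(t-b),b+.067*u,np.degrees(np.arctan2(u[1],u[0])))
go(*c,.15,a-90)
E
```

```text
rabbit [0.43802633 0.20983266] 104.99247440245234 0.06824560767839467
brush [0.55920181 0.05660652] [0.53837869 0.20251748] 0.14738931583207607 [0.54973607 0.12293449] 98.12190480591572
t 46.6 pos [0.462  0.2615 0.2575] open 0.0555 rot [0.13 0.04 9.96] shift now [ 1.18 -2.02  4.26] final-axes [-1.75 -1.46  4.3 ]
```

Call:
send_rows --pt "0.13 0.04 0 0.4 -0.6 0 0.3" --pt "0 0 0 0.5 -0.9 0 0.3" --pt "0 0 1 0.25 -0.4 0.3 0.3" --pt "0 0 1 0 0 0.4 0.3" --pt "0 0 1 0 0 0.4 0.3" --pt "0 0 1 0 0 0.4 0.3" --pt "0 0 1 0 0 0.4 0.3" --pt "0 0 1 0 0 0.4 0.3" --pt "0 0 1 0 0 0.4 0.3" --pt "0 0 1 0 0 0.4 0.3" --pt "0 0 1 0 0 0.4 0.3" --pt "0 0 0.7 0 0 0 0.3" --pt "0 0 0 0 0 0 0.3"

```text
time: 47.9
ee_pos: [0.4375, 0.219, 0.1755]
eef_rot: [0.614, 0.79, 0.005, 0.008]
wrist_force: [-0.5, -0.4, 0.1]
opening: 0.0597
```

```bash
python3 - <<'E'
from h import *
go(.438,.2098,.088,15)
E
```

```text
t 47.9 pos [0.4375 0.219  0.1755] open 0.0597 rot [ 0.12  0.05 -0.09] shift now [-0.33 -0.13  3.5 ] final-axes [-0.36 -0.08  3.5 ]
```

Call:
send_rows --pt "0.12 0.05 -0.09 -0.35 -0.1 0.3 0.3" --pt "0 0 0 0 0 0.9 0.3" --pt "0 0 0 0 0 0.9 0.3" --pt "0 0 0 0 0 0.9 0.3" --pt "0 0 0 0 0 0.3 0.3" --pt "0 0 0 0 0 0 0.3"

```text
time: 48.5
ee_pos: [0.439, 0.2132, 0.0944]
eef_rot: [0.6, 0.8, 0.003, 0.002]
wrist_force: [0.1, -0.2, -0.1]
opening: 0.0597
```

```bash
python3 - <<'E'
from h import *
go(.438,.2098,.089,15);print(status.observe()['wrist_force'])
E
```

```text
t 48.5 pos [0.439  0.2132 0.0944] open 0.0597 rot [ 0.05 -0.01  0.16] shift now [-0.12 -0.08  0.22] final-axes [-0.12 -0.07  0.22]
[ 0.14804928 -0.17102314 -0.09495327]
```

Call:
send_rows --pt "0.05 0 0.16 -0.12 -0.08 0.22 0.3" --pt "0 0 0 0 0 0 0.6" --pt "0 0 0 0 0 0 1" --pt "0 0 0 0 0 0 1" --pt "0 0 0 0 0 0 1" --pt "0 0 0 0 0 0 1" --pt "0 0 0 0 0 0 1"

```text
time: 49.2
ee_pos: [0.4392, 0.2103, 0.0922]
eef_rot: [0.609, 0.793, 0.002, 0.001]
wrist_force: [-0.3, -0.5, -1.4]
opening: 0.0269
```

Call:
send_rows --pt "0 0 0 0 0 -0.7 1" --pt "0 0 0 0 0 -0.9 1" --pt "0 0 0 0 0 -0.9 1" --pt "0 0 0 0 0 -0.9 1" --pt "0 0 -1 0 0 -0.9 1" --pt "0 0 -1 0 0 -0.7 1" --pt "0 0 -1 0 0 0 1" --pt "0 0 -1 0 0 0 1" --pt "0 0 -1 0 0 0 1" --pt "0 0 -1 0 0 0 1" --pt "0 0 -1 0 0 0 1" --pt "0 0 -1 0 0 0 1" --pt "0 0 -0.3 0 0 0 1" --pt "0 0 0 0 0 0 1"

```text
time: 50.6
ee_pos: [0.4375, 0.2096, 0.2217]
eef_rot: [0.051, 0.999, 0.001, 0.0]
wrist_force: [-0.1, 0.0, -0.7]
opening: 0.0269
```

```bash
python3 - <<'E'
from h import *
go(.4135,-.381,.21,81)
E
```

```text
t 50.6 pos [0.4375 0.2096 0.2217] open 0.0269 rot [0.01 0.   0.4 ] shift now [ -1.43 -23.6    0.44] final-axes [ -2.75 -23.48   0.47]
```

Call:
send_rows --pt "0 0 0.3 -0.06 -0.5 0 1" --pt "0 0 0 -0.08 -1 0 1" --pt "0 0 0 -0.08 -1 0 1" --pt "0 0 0 -0.08 -1 0 1" --pt "0 0 0 -0.08 -1 0 1" --pt "0 0 0 -0.08 -1 0 1" --pt "0 0 0 -0.08 -1 0 1" --pt "0 0 0 -0.08 -1 0 1" --pt "0 0 0 -0.08 -1 0 1" --pt "0 0 0 -0.08 -1 0 1" --pt "0 0 0 -0.08 -1 0 1" --pt "0 0 0 -0.08 -1 0 1" --pt "0 0 0 -0.08 -1 0 1" --pt "0 0 0 -0.08 -1 0 1" --pt "0 0 0 -0.08 -1 0 1" --pt "0 0 0 -0.08 -1 0 1" --pt "0 0 0 -0.08 -1 0 1" --pt "0 0 0 -0.08 -1 0 1" --pt "0 0 0 0 0 0 1" --pt "0 0 0 0 0 0 1"

```text
time: 52.6
ee_pos: [0.3864, -0.2546, 0.2211]
eef_rot: [0.109, 0.994, -0.0, 0.0]
wrist_force: [0.1, 0.0, -1.8]
opening: 0.027
```

```bash
python3 - <<'E'
from h import *
go(.4135,-.381,.17,81)
E
```

```text
t 52.6 pos [ 0.3864 -0.2546  0.2211] open 0.027 rot [-0.    0.   -0.43] shift now [-2.15 -4.7   2.05] final-axes [-1.86 -4.82  2.05]
```

Call:
send_rows --pt "0 0 -0.43 -0.2 -0.5 0 1" --pt "0 0 0 -0.4 -0.95 0 1" --pt "0 0 0 -0.4 -0.95 0 1" --pt "0 0 0 -0.4 -0.95 0.3 1" --pt "0 0 0 -0.3 -0.95 0.4 1" --pt "0 0 0 -0.15 -0.4 0.6 1" --pt "0 0 0 0 0 0.6 1" --pt "0 0 0 0 0 0 1" --pt "0 0 0 0 0 0 1"

```text
time: 53.5
ee_pos: [0.4133, -0.378, 0.1728]
eef_rot: [0.082, 0.997, 0.0, 0.0]
wrist_force: [0.3, -0.1, -1.7]
opening: 0.0269
```

```bash
python3 - <<'E'
from h import *
go(.4135,-.381,.098,81)
im,K,E=shot('wrist','w12.png')
E
```

```text
t 53.5 pos [ 0.4133 -0.378   0.1728] open 0.0269 rot [ 0.    0.   -0.05] shift now [-0.03 -0.12  2.99] final-axes [-0.03 -0.12  2.99]
```

View pics/w12.png

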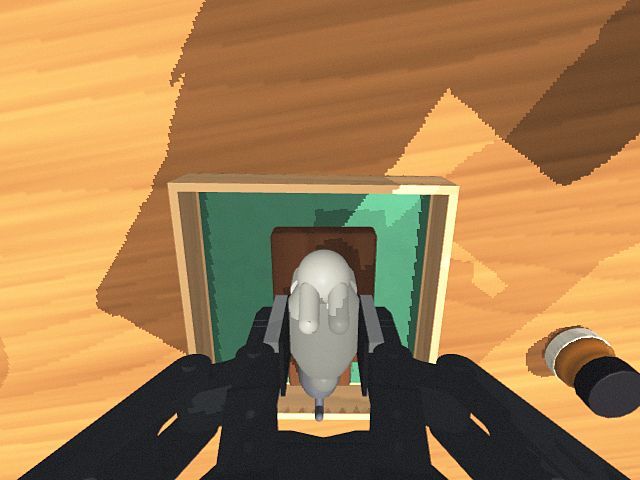

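The rabbit is held square at (325,300), centred across the tray (rim x 170–457). Lowering it, 2 mm further from the cat.

Call:
send_rows --pt "0 0 -0.05 0.06 -0.12 0.4 1" --pt "0 0 0 0 0 0.7 1" --pt "0 0 0 0 0 0.7 1" --pt "0 0 0 0 0 0.6 1" --pt "0 0 0 0 0 0.3 1" --pt "0 0 0 0 0 0 1"

```text
time: 54.15
ee_pos: [0.4119, -0.3806, 0.105]
eef_rot: [0.077, 0.997, -0.002, 0.002]
wrist_force: [-0.1, -0.7, -1.3]
opening: 0.0267
```

```bash
python3 - <<'E'
from h import *
go(.4115,-.381,.0975,81);print(status.observe()['wrist_force'])
E
```

```text
t 54.15 pos [ 0.4119 -0.3806  0.105 ] open 0.0267 rot [-0.02  0.03  0.02] shift now [ 0.01 -0.02  0.3 ] final-axes [ 0.01 -0.02  0.3 ]
[-0.09771243 -0.70845484 -1.33567056]
```

Call:
send_rows --pt "0 0.03 0 0 0 0.28 1" --pt "0 0 0 0 0 0.05 1" --pt "0 0 0 0 0 0 0.5" --pt "0 0 0 0 0 0 0.45" --pt "0 0 0 0 0 0 0.45" --pt "0 0 0 0 0 -0.5 0.45" --pt "0 0 0 0 0 -1 0.45" --pt "0 0 0 0 0 -1 0.45" --pt "0 0 0 0 0 -1 0.45" --pt "0 0 0 0 0 -1 0.45" --pt "0 0 0 0 0 -1 0.35" --pt "0 0 0 -0.05 0.6 -0.5 0.35" --pt "0 0 0 -0.1 1 0 0.35" --pt "0 0 0 -0.1 1 0 0.35" --pt "0 0 0 -0.1 1 0 0.35" --pt "0 0 0 -0.1 1 0 0.35" --pt "0 0 0 -0.1 1 0 0.35" --pt "0 0 0 -0.1 1 0 0.35" --pt "0 0 0 -0.1 1 0 0.35" --pt "0 0 0 -0.1 1 0 0.35"

```text
time: 56.15
ee_pos: [0.4667, -0.1654, 0.2708]
eef_rot: [0.079, 0.997, -0.008, 0.009]
wrist_force: [0.5, -0.8, -1.1]
opening: 0.0555
```

Call:
send_rows --pt "0 0 0 -0.1 1 0 0.35" --pt "0 0 0 -0.1 1 0 0.35" --pt "0 0 0 -0.1 1 0 0.35" --pt "0 0 0 -0.1 1 0 0.35" --pt "0 0 0 -0.1 1 0 0.35" --pt "0 0 0 -0.1 1 0 0.35" --pt "0 0 0 -0.1 1 0 0.35" --pt "0 0 0 -0.1 1 0 0.35" --pt "0 0 0 -0.1 1 0 0.35" --pt "0 0 0 0 0 0 0.35" --pt "0 0 0 0 0 0 0.35"

```text
time: 57.25
ee_pos: [0.5249, 0.0654, 0.2814]
eef_rot: [0.078, 0.997, -0.008, 0.016]
wrist_force: [-0.1, -0.3, -0.7]
opening: 0.0556
```

```bash
python3 - <<'E'
from h import *
go(.5497,.123,.2,8)
im,K,E=shot('wrist','w13.png');np.savez('w13.npz',K=K,E=E)
H,S,V=cv2.split(cv2.cvtColor(im,cv2.COLOR_BGR2HSV))
print(proj((.5497,.123,.01),K,E))
u,v=proj((.5497,.123,.01),K,E).astype(int)
blob((H>8)&(H<20)&(S>200)&(V>120),K,E,.015,(max(u-150,0),max(v-70,0),u+150,v+70),'brush')
E
```

```text
t 57.25 pos [0.5249 0.0654 0.2814] open 0.0556 rot [0.07 0.26 9.13] shift now [-0.52  2.48  3.24] final-axes [2.15 1.3  3.26]
[391.6919343  210.40171963]
brush c 549.9 108.6 LxW 100.6 24.3 ang 98.5 px [325 189] [431 235]
```

Call:
send_rows --pt "0.07 0.26 0 -0.2 0.8 0 0.35" --pt "0 0 0 -0.15 0.9 0 0.35" --pt "0 0 1 -0.1 0.7 0.3 0.35" --pt "0 0 1 0 0 0.4 0.35" --pt "0 0 1 0 0 0.5 0.35" --pt "0 0 1 0 0 0.5 0.35" --pt "0 0 1 0 0 0.5 0.35" --pt "0 0 1 0 0 0.5 0.35" --pt "0 0 1 0 0 0.5 0.35" --pt "0 0 1 0 0 0.5 0.35" --pt "0 0 1 0 0 0.5 0.35" --pt "0 0 0 0 0 0.3 0.35" --pt "0 0 0 0 0 0 0.35"

```text
time: 58.6
ee_pos: [0.5455, 0.11, 0.1701]
eef_rot: [0.672, 0.741, -0.009, 0.007]
wrist_force: [0.2, -0.7, 0.7]
opening: 0.0556
```

```bash
python3 - <<'E'
from h import *
go(.5485,.1235,.078,8.3)
E
```

```text
t 58.6 pos [0.5455 0.11   0.1701] open 0.0556 rot [-0.04  0.16 -0.34] shift now [0.61 0.19 3.67] final-axes [0.52 0.2  3.68]
```

Call:
send_rows --pt "-0.04 0.16 -0.34 0.52 0.2 0.2 0.35" --pt "0 0 0 0 0 0.9 0.35" --pt "0 0 0 0 0 0.9 0.35" --pt "0 0 0 0 0 0.9 0.35" --pt "0 0 0 0 0 0.4 0.35" --pt "0 0 0 0 0 0 0.35"

```text
time: 59.2
ee_pos: [0.5519, 0.1221, 0.0901]
eef_rot: [0.646, 0.764, 0.003, 0.002]
wrist_force: [0.1, -0.8, 0.6]
opening: 0.0553
```

```bash
python3 - <<'E'
from h import *
go(.5485,.1235,.0775,8.3)
E
```

```text
t 59.2 pos [0.5519 0.1221 0.0901] open 0.0553 rot [ 0.06 -0.01  0.16] shift now [ 0.08 -0.13  0.5 ] final-axes [ 0.08 -0.13  0.5 ]
```

Call:
send_rows --pt "0.06 0 0.16 0.08 -0.13 0.4 0.35" --pt "0 0 0 0 0 0.14 0.35" --pt "0 0 0 0 0 0 0.6" --pt "0 0 0 0 0 0 1" --pt "0 0 0 0 0 0 1" --pt "0 0 0 0 0 0 1" --pt "0 0 0 0 0 0 1" --pt "0 0 0 0 0 0 1"

```text
time: 60.0
ee_pos: [0.5498, 0.1238, 0.0798]
eef_rot: [0.654, 0.757, 0.002, 0.001]
wrist_force: [-0.7, -0.1, -1.0]
opening: 0.0207
```

Call:
send_rows --pt "0 0 0 0 0 -0.6 1" --pt "0 0 0 0 0 -0.9 1" --pt "0 0 0 0 0 -0.9 1" --pt "0 0 0 0 0 -0.9 1" --pt "0 0 0 0 0 -0.9 1" --pt "0 0 -1 0 0 -0.9 1" --pt "0 0 -1 0 0 -0.7 1" --pt "0 0 -1 0 0 0 1" --pt "0 0 -1 0 0 0 1" --pt "0 0 -1 0 0 0 1" --pt "0 0 -1 0 0 0 1" --pt "0 0 -1 0 0 0 1" --pt "0 0 -1 0 0 0 1" --pt "0 0 -1 0 0 0 1" --pt "0 0 -1 0 0 0 1" --pt "0 0 -0.6 0 0 0 1" --pt "0 0 0 0 0 0 1"

```text
time: 61.7
ee_pos: [0.5475, 0.1232, 0.2503]
eef_rot: [-0.058, 0.998, 0.001, 0.009]
wrist_force: [-0.7, -0.3, -0.4]
opening: 0.0203
```

```bash
python3 - <<'E'
from h import *
go(.446,.406,.2,94.6)
im,K,E=shot('wrist','w14.png');np.savez('w14.npz',K=K,E=E)
E
```

```text
t 61.7 pos [0.5475 0.1232 0.2503] open 0.0203 rot [0.02 0.12 0.25] shift now [ 2.76 11.7   1.99] final-axes [ 3.14 11.6   2.01]
```

View pics/w14.png

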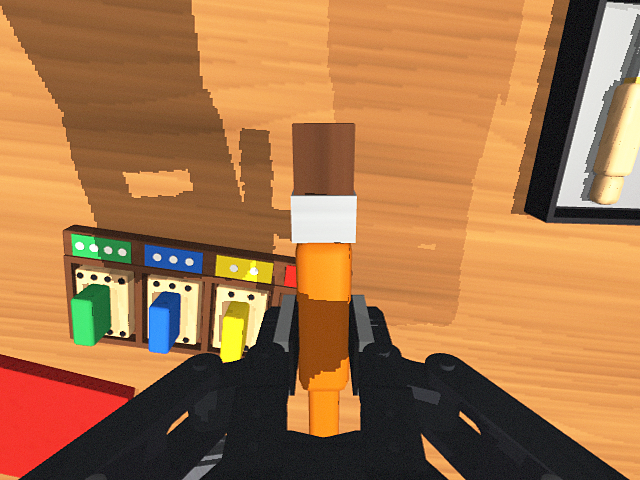

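```bash
python3 - <<'E'
from h import *
d=np.load('w14.npz');K,E=d['K'],d['E']; s=status.observe();Rc=R.from_quat(s['eef_rot'])
for p,z in(((323,123),.18),((323,123),.186),((323,240),.19),((323,240),.185)): print(p,z,Rc.inv().apply(ray(*p,K,E,z)-s['ee_pos']).round(4))
E
```

```text
(323, 123) 0.18 [ 0.0778 -0.0013  0.069 ]
(323, 123) 0.186 [ 0.0779 -0.0013  0.063 ]
(323, 240) 0.19 [ 0.0366 -0.0012  0.0598]
(323, 240) 0.185 [ 0.0348 -0.0012  0.0648]
```

The brush is held straight, tip at (323,123). The rack still shows three seated stamps and the graver is in its tray at the right edge. Moving to the tray's other half.

Call:
send_rows --pt "0.02 0.12 0.25 0.15 0.6 0 1" --pt "0 0 0 0.27 1 0 1" --pt "0 0 0 0.27 1 0 1" --pt "0 0 0 0.27 1 0 1" --pt "0 0 0 0.27 1 0 1" --pt "0 0 0 0.27 1 0 1" --pt "0 0 0 0.27 1 0 1" --pt "0 0 0 0.27 1 0 1" --pt "0 0 0 0.27 1 0 1" --pt "0 0 0 0.27 1 0.2 1" --pt "0 0 0 0.27 0.8 0.6 1" --pt "0 0 0 0.1 0.4 0.8 1" --pt "0 0 0 0 0 0.8 1" --pt "0 0 0 0 0 0 1" --pt "0 0 0 0 0 0 1"

```text
time: 63.25
ee_pos: [0.453, 0.3989, 0.1973]
eef_rot: [-0.015, 1.0, 0.001, 0.003]
wrist_force: [-0.2, -0.1, -0.0]
opening: 0.0202
```

```bash
python3 - <<'E'
from h import *
go(.4463,.406,.087,94.6)
E
```

```text
t 63.25 pos [0.453  0.3989 0.1973] open 0.0202 rot [ 0.02  0.05 -0.37] shift now [0.29 0.28 4.41] final-axes [0.25 0.31 4.41]
```

Call:
send_rows --pt "0.02 0.05 -0.37 0.27 0.29 0.4 1" --pt "0 0 0 0 0 0.9 1" --pt "0 0 0 0 0 0.9 1" --pt "0 0 0 0 0 0.8 1" --pt "0 0 0 0 0 0.4 1" --pt "0 0 0 0 0 0 1" --pt "0 0 0 0 0 0 1"

```text
time: 63.95
ee_pos: [0.4499, 0.4067, 0.1203]
eef_rot: [-0.036, 0.999, 0.003, 0.005]
wrist_force: [0.6, 0.2, -0.9]
opening: 0.0202
```

```bash
python3 - <<'E'
from h import *
go(.4463,.406,.0855,94.6)
E
```

```text
t 63.95 pos [0.4499 0.4067 0.1203] open 0.0202 rot [ 0.05  0.07 -0.05] shift now [ 0.16 -0.03  1.39] final-axes [ 0.15 -0.02  1.39]
```

Call:
send_rows --pt "0.05 0.07 0 0.15 -0.03 0.3 1" --pt "0 0 0 0 0 0.4 1" --pt "0 0 0 0 0 0.4 1" --pt "0 0 0 0 0 0 1"

```text
time: 64.35
ee_pos: [0.4467, 0.4061, 0.0932]
eef_rot: [-0.036, 0.999, 0.001, 0.001]
wrist_force: [0.1, 0.1, -1.4]
opening: 0.0206
```

```bash
python3 - <<'E'
from h import *
go(.4463,.406,.0852,94.6)
E
```

```text
t 64.35 pos [0.4467 0.4061 0.0932] open 0.0206 rot [ 0.01  0.01 -0.06] shift now [ 0.02 -0.    0.32] final-axes [ 0.02 -0.    0.32]
```

Call:
send_rows --pt "0 0 0 0 0 0.3 1" --pt "0 0 0 0 0 0.03 1" --pt "0 0 0 0 0 0 0.6" --pt "0 0 0 0 0 0 0.55" --pt "0 0 0 0 0 0 0.55" --pt "0 0 0 0 0 -0.6 0.55" --pt "0 0 0 0 0 -1 0.55" --pt "0 0 0 0 0 -1 0.55" --pt "0 0 0 0 0 -1 0.55" --pt "0 0 0 0 0 -1 0.4" --pt "0 0 0 0 0 -1 0.3" --pt "0 0 0 0.8 0 -1 0.3" --pt "0 0 0 1 0 -1 0.3" --pt "0 0 0 1 0 -1 0.3" --pt "0 0 0 1 0 -0.5 0.3" --pt "0 0 0 1 0 0 0.3" --pt "0 0 0 1 0 0 0.3" --pt "0 0 0 0 0 0 0.3" --pt "0 0 0 0 0 0 0.3"

```text
time: 66.25
ee_pos: [0.2949, 0.3928, 0.3388]
eef_rot: [-0.036, 0.999, 0.007, 0.008]
wrist_force: [1.3, 1.0, 0.1]
opening: 0.06
```

```bash
python3 - <<'E'
from h import *
a,K,E=shot('scene','f1.png'); b,_,_=shot('side','f2.png'); w,_,_=shot('wrist','f3.png')
top=np.hstack([cv2.resize(a[120:345,220:520],(400,300)),cv2.resize(a[130:230,220:353],(400,300),interpolation=3)])
bot=np.hstack([cv2.resize(b[160:460,200:400],(300,300))[:, :300],cv2.resize(w,(500,300))])
cv2.imwrite('pics/fin.png',np.vstack([top,bot]))
E
```

```text
(no output)
```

View pics/fin.png

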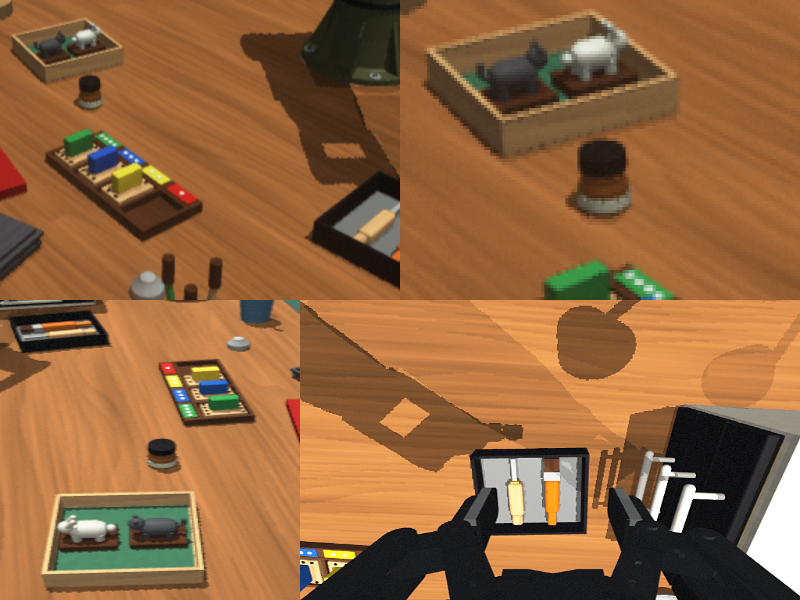

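The rack holds green, blue and yellow in their own pockets. Both animals stand upright in the green-lined tray, and the graver and brush lie flat inside the black tray. The jar and paperweight are where they were.

```bash
python3 -c "
from cell import workorder,status
print(workorder.sign_off(), status.observe()['time'])"
```

```text
the job is handed in; nothing more can be done
the job is handed in; nothing more can be done
```

The bench is cleared and the job is handed in at about 66 s. The red stamp, the elephant and the scraper were not on the bench, so I passed over them.

- **Stamps:** yellow 2, blue 3 and green 4 went into their own pockets in that order.
- **Animals:** the cat and the rabbit stand upright in the wooden tray with the green liner.
- **Tools:** the graver and the brush lie flat in the black tray, side by side along its x axis.

The last scene, side and wrist pictures show all seven items seated as asked, nothing hanging over a rim, and the gripper clear of everything. By eye, the ink jar and paperweight have not moved; I did not measure them again. No check failed or disagreed, and I noticed no grip slip and nothing knocked aside.

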